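# Clamp the tin racing car in the spring cradle

### The arm

A 6-joint arm with a two-finger parallel gripper is mounted at the origin on the work surface. World frame = base frame: x ahead of the robot, y to its left, z up, the work surface at z = 0. Lengths are in m, angles in rad, forces in N, time in s.
With the tool pointing down it reaches from about 0.325 to 0.775 m from the base axis. Payload 9.3 kg.
Tool frame: the origin (TCP) lies at the very end of the fingers, on their centre line; the grasp point (between the pads) lies 19 mm behind it; z points along the fingers, y is the direction in which the jaws open and shut (so a half turn about z gives the same grasp; the last joint's range is limited). The gripper opens to 85 mm and grips with 20 to 120 N. Pads are 22 mm wide; open, the fingers measure 114 mm over their backs; the gripper's body (76 mm by 85 mm) begins 54 mm behind the grasp point. The pads swing forward as they close: fully open they stand 13 mm farther back than shut.
Start: joints at [0.978, 0.259, 0.021, 1.334, 0, 1.418], TCP at [0.234, 0.498, 0.231] pointing down, gripper open.
Joint ranges: [-3.04, 3.04], [-0.91, 1.82], [-1.04, 1.36], [-1.92, 1.95], [-1.52, 1.45], [-3.14, 3.14]. Speed limits (rad/s): [2.22, 2.22, 2.79, 3.14, 3.14, 3.14].

### API

Orientations are given as a unit quaternion [w, x, y, z].
In Python, from workcell import r, imaging, nets gives the robot as it stands. The module is installed in compiled form; this text tells all that it offers.
- The arm moves only by the tool jog_arm, never from a script. Its argument "targets" is a list of rows, each a list of 5 numbers: the opening, from 0 (shut) to 1 (fully open), then the shift along the tool's x, y, z in cm, then the turn about the tool's z in rad. A call has 1 to 20 rows; each row shifts and turns the commanded pose from where the row before left it, along the tool's axes as they then stand; what a row does not reach is not made up. A row lasts 1/8 s, in which the tool goes at most 62.5 mm and 10.7 degrees, less where a joint would pass 70% of its speed; a pose out of reach is approached as far as the arm can. A call with a gripper value outside its range is refused whole. The fingers move at their own pace and stop on an object; "squeeze" is the grip in N (left out, the last holds). Time passes only in rows, so rows that do not move let the fingers close. It gives the time, the measured TCP pose, the force and the opening at its end, in the units of the state.
- r.read_state(): the state, without advancing time (a new reading comes with each control period).
- imaging.camera(name): name is "side" or "top" or "wrist"; returns (picture, depth): 420x560x3 uint8, red, green, blue; 420x560 float32, m along the optical axis (not along the pixel's ray), 0 where there is no reading.
- imaging.camera_info(name): a dict with "camera_matrix" (3x3 intrinsics, pixels), "world_from_camera" (4x4, takes a point from camera to world coordinates); the wrist camera has in their place "T_tool_cam" (4x4, takes a point from camera to tool coordinates, whose origin is the TCP and whose axes are the flange's). Camera axes: x right, y down, z forward; pixel columns grow to the right and rows downward; lengths in m; the calibration is good to about 2 mm. A picture is of the moment at which its call begins: read the wrist's pose just before it. camera_info takes no time and is no camera call.
- r.close_job(): hands the job in, once; it reports no verdict.
Trained networks look in the newest picture that a camera, given by its name, has taken for a name from the list of things; names that differ only in an ending like _2 or _b are one class to them, and where a whole thing is asked for, a point or a joint stands for the part that bears it (a point fixed in the world has none). Each returns a list of dicts, best first, with "score" (0 to 1); they miss things now and then, are a little off and sometimes report something else, mostly with a low value. They report only what shows in the picture. A call takes as long as a camera call.
- nets.recognise(label, camera): "rect" ([left, top, width, height] in pixels, round what is visible of it).
The state is a dict: "t": time; "joints": joint angles; "qvel": joint speeds; "effort": joint torques, N m; "ee_pos": TCP position; "orientation": TCP orientation; "contact_force": force on the tool from outside, world axes, zero at the start; "moment": the same for the moment, N m; "opening": opening from 0.0 (shut) to 1.0 (fully open).
Only numpy, scipy, OpenCV 4.12 (cv2) and the standard library are available. Lean on these libraries where they do the work, as an engineer would, in place of code of your own. Each camera call takes 0.05 s, during which the arm holds its last target.

### The job

Pull the top drawer of the small parts cabinet all the way out to its stop and leave it open, and take out the tin racing car. Clamp the car in the tilted spring cradle for burnishing, nose up the slope: push the sprung jaw back with its nose, lower it flat and centred onto the cork rail with its tail inside the fixed stop, then let the jaw close on it and let go. Leave the drum, the stick and the steering wheel where they are.

Things in the scene. Friction and masses are not known exactly. Their poses are not given: they have to be found in the camera images.
- cabinet_drawer0_handle (a point): Middle of the steel bar handle of the top drawer of a two-drawer birch cabinet (240 mm deep, 220 wide, 170 high; left or right, front to the robot). 132 mm above the bench, 38 below the cabinet's top, 35 out from the drawer front. Bar about 10 mm thick, 110 long, along this frame's y, free behind. x points into the cabinet; the drawer comes out along -x.
- cabinet_drawer0 (a joint): How far the top drawer is out, m: 0 shut, 0.166 at its stop. It needs about 2 N and stays where it is left. Its floor is 95 mm and the top of its walls 148 mm above the bench; inside it is 178 mm wide and 195 mm long.
- car_mid (a point): Centre of the mustard tin racing car, 25 mm above its wheels' underside; it starts wheels down in the top drawer, nose roughly to the cabinet's back. x to the nose, z up. 120 mm long (blunt ends 60 mm fore and aft), flat body sides 42 mm apart from 15 below to 13 above this point, body's flat underside 15 below. 30 mm wheels 38 mm fore and aft, out to 34 mm each side, 46 mm clear between. 190 g.
- cradle_bed (a point): Aluminium work cradle, fixed, its bed rising at 30 degrees away from the robot. Origin on top of the cork rail, mid-width, at the face of the fixed stop (low end). x up the slope, z out of the bed. Rail 32 mm wide, 98 long; wheels hang free beside it (plate 22 mm below). Stop 14 mm high above the rail. Seated: car's tail on the stop, underside on the rail, its centre at x 60, y 0, z 15 mm here.
- cradle_jaw (a joint): How far the sprung jaw is pushed back up the slope, m: 0 at rest, 0.030 at most. Its rubber face, 40 mm wide and standing 48 mm above the rail, is square to the rail at x = 110 mm plus this value in the frame of cradle_bed. The spring closes it with about 5 N at 0 and 250 N/m more. The seated car keeps it at 0.010.
- drum: Blue tin toy drum, 79 mm across, 61 mm high, standing on the bench; origin under its centre. Leave it.
- stick: Boxwood burnishing stick, 160 mm long, 18 mm wide, 12 mm high, lying on the bench along x; origin under its middle. Leave it.
- steering_wheel: Chrome steering wheel of a bigger toy, 64 mm across, 9 mm high, lying on the bench; origin under its hub. Leave it.

How it is judged:
On the way, in this order (a step that is already met when the one before it is completed fails the run):
1. the top drawer is pulled out to its stop (at least 159 of 166 mm) (value of joint cabinet_drawer0 above 0.159 m), for 0.2 s.
2. the car pushes the sprung jaw back (more than 7 mm) (value of joint cradle_jaw above 0.007 m and contact force between car and cradle_jaw above 2 N), for 0.1 s.
At the end, for the whole second after the job is handed in: Car at rest in the cradle, nose up the slope, wheels down, tail on the stop, flat on the rail (centre within 4 mm, 7 mm sideways; within 6 degrees), sprung jaw pressing on its nose (over 3 N, 6 to 14 mm back); drawer still at least 145 mm out (value of joint cabinet_drawer0 above 0.145 m and x of car_mid in the frame of cradle_bed between 0.056 and 0.064 m and y of car_mid in the frame of cradle_bed between -0.007 and 0.007 m and z of car_mid in the frame of cradle_bed between 0.011 and 0.019 m and angle between the x axis of car_mid and the x axis of cradle_bed, either way round below 0.1 rad and angle between the z axis of car_mid and the z axis of cradle_bed, either way round below 0.1 rad and angle between car_mid's own x axis and vertical below 1.3 rad and angle between car_mid's own z axis and vertical below 0.8 rad and contact force between car and cradle_jaw above 3 N and value of joint cradle_jaw between 0.006 and 0.014 m and linear speed of car below 0.01 m/s); the robot touches nothing.
It fails at once if drum, stick or steering wheel shifted by more than 20 mm (distance of any of drum, stick, steering_wheel from where it was at the start of the episode above 0.02 m).
It also fails if it takes over 58 s, if anything falls off the work surface, if the arm or the gripper's body presses on something with over 40 N, if the wrist force passes 120 N, or if a joint passes its speed limit or range.

## Working session

There is one attempt and no reset: what is moved stays moved. The work goes in short steps, Python scripts to look and compute and a tool call to move; the robot and the scene stay as the last step left them, time stands still between calls to the robot, and variables do not carry over. Pictures are saved under pics/ and viewed, and the job is handed in when it is done.

Besides the shell and the picture viewer there is one more tool, called after "Call:" as name(argument=value, ...), one argument or row to a line, values as JSON. jog_arm: Moves the arm, as the interface text tells. Its arguments: {"type":"object","properties":{"targets":{"type":"array"},"squeeze":{"type":"number"}},"required":["targets"]}

```bash
mkdir -p pics; cat > h.py <<'E'
import numpy as np, cv2
from workcell import r, imaging, nets
from scipy.spatial.transform import Rotation as R
def Rq(q): return R.from_quat([q[1],q[2],q[3],q[0]])
def cam(name):
    s=r.read_state(); p,d=imaging.camera(name); i=imaging.camera_info(name)
    K=np.array(i["camera_matrix"])
    if name=="wrist":
        T=np.eye(4);T[:3,:3]=Rq(s["orientation"]).as_matrix();T[:3,3]=s["ee_pos"];T=T@np.array(i["T_tool_cam"])
    else: T=np.array(i["world_from_camera"])
    return p,d,K,T
def cloud(d,K,T):
    v,u=np.mgrid[:d.shape[0],:d.shape[1]]
    c=np.stack([(u-K[0,2])/K[0,0]*d,(v-K[1,2])/K[1,1]*d,d],-1)
    w=c@T[:3,:3].T+T[:3,3]; w[d==0]=np.nan
    return w
def save(n,p): cv2.imwrite(f"pics/{n}.png",p[:,:,::-1])
E
python3 - <<'E'
from h import *
s=r.read_state();print(s["t"],s["ee_pos"],s["orientation"],s["opening"])
for n in("top","side"):
    p,d,K,T=cam(n);save(n+"0",p);np.savez(n+"0.npz",p=p,d=d,K=K,T=T)
    print(n,T[:3,3].round(3),T[:3,2].round(2))
    w=cloud(d,K,T)
    for l in["cabinet_drawer0_handle","cradle_bed","cradle_jaw","drum","stick","steering_wheel"]:
        for o in nets.recognise(l,n)[:1]:
            x,y,a,b=o["rect"];print(l,round(o["score"],2),np.round(o["rect"]),w[min(419,int(y+b/2)),min(559,int(x+a/2))].round(3))
print(r.read_state()["t"]); print(imaging.camera_info("wrist"))
E
```

```text
0.0 [0.23400049 0.49740315 0.23066047] [-2.56659080e-04  2.18132582e-01  9.75918904e-01 -6.35411528e-04] 1.0027505516660633
top [0.514 0.06  1.07 ] [ 0.06  0.01 -1.  ]
cabinet_drawer0_handle 0.67 [371. 179. 116.  40.] [ 0.583 -0.288 -0.003]
cradle_bed 0.71 [179. 131.  76. 121.] [0.595 0.192 0.154]
cradle_jaw 0.82 [196. 163.  26.  32.] [0.625 0.212 0.114]
drum 0.58 [287. 143.  41.  37.] [0.668 0.    0.061]
stick 0.78 [299. 216.  11.  72.] [0.463 0.008 0.011]
steering_wheel 0.63 [101. 202.  31.  32.] [0.55  0.447 0.012]
side [ 0.121 -0.69   0.721] [ 0.43  0.7  -0.57]
cabinet_drawer0_handle 0.97 [327. 230.  82.  93.] [ 0.582 -0.251  0.131]
cradle_bed 0.84 [208. 147.  95.  99.] [0.581 0.185 0.079]
cradle_jaw 0.69 [251. 157.  26.  27.] [0.611 0.189 0.147]
stick 0.58 [218. 254.  61.  34.] [0.456 0.007 0.01 ]
steering_wheel 0.45 [200. 180.  19.   8.] [ 0.556  0.445 -0.002]
0.7
{'camera_matrix': array([[359.17860549,   0.        , 284.70432668],
       [  0.        , 359.17860549, 207.68873276],
       [  0.        ,   0.        ,   1.        ]]), 'T_tool_cam': array([[ 4.08068788e-04, -9.63432972e-01, -2.67949141e-01,
         6.76415099e-02],
       [ 9.99999917e-01,  3.97796689e-04,  9.26232039e-05,
        -4.74564118e-04],
       [ 1.73530324e-05, -2.67949156e-01,  9.63433054e-01,
        -1.43358647e-01],
       [ 0.00000000e+00,  0.00000000e+00,  0.00000000e+00,
         1.00000000e+00]])}
```

View pics/top0.png

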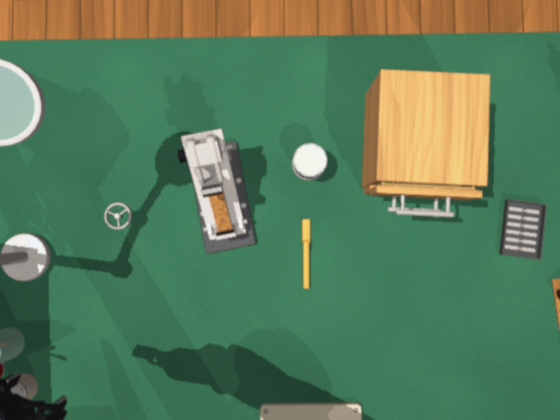

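View pics/side0.png

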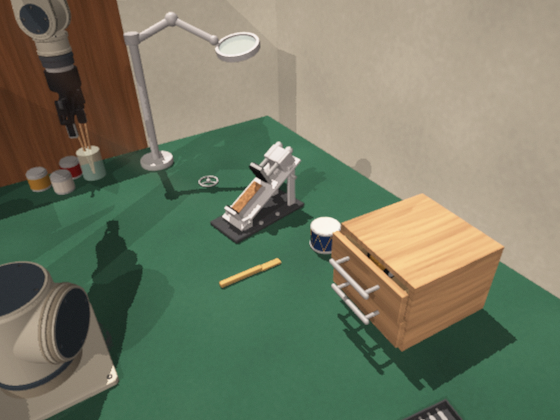

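```bash
python3 - <<'E'
from h import *
for n in("top","side"):
    z=np.load(n+"0.npz");w=cloud(z["d"],z["K"],z["T"]);P=w.reshape(-1,3)
    print(n)
    m=(abs(P[:,2]-.132)<.012)&(P[:,1]<-.12)&(P[:,1]>-.4)&(P[:,0]>.5)&(P[:,0]<.61)
    Q=P[m];print("bar?",len(Q))
    if len(Q)>20:
        print(np.percentile(Q,[2,25,50,75,98],axis=0).round(3))
        c,s_,v=np.linalg.svd(Q-Q.mean(0),full_matrices=False);print(v[0].round(3),Q.mean(0).round(4))
    m=(abs(P[:,2]-.170)<.006)&(P[:,1]<-.08)&(P[:,0]>.5)
    Q=P[m][:,:2].astype(np.float32);print("top",len(Q),cv2.minAreaRect(Q), cv2.boxPoints(cv2.minAreaRect(Q)).round(3).tolist(),np.median(P[m][:,2]))
    # cradle points
    m=(P[:,0]>.42)&(P[:,0]<.78)&(P[:,1]>.08)&(P[:,1]<.33)&(P[:,2]>.015)
    Q=P[m];print("cradle",len(Q),Q.min(0).round(3),Q.max(0).round(3))
    p=z["p"].reshape(-1,3)[m].astype(int)
    k=(p[:,0]-p[:,2]>70);C=Q[k];print("cork",len(C),C.min(0).round(3),C.max(0).round(3))
    c=np.median(C,0)
    v=np.linalg.svd(C-C.mean(0),full_matrices=False)[2];print(C.mean(0).round(4),v.round(3))
    if n=="side" or 1:
        im=cv2.resize(z["p"][120:270,150:320] if n=="top" else z["p"][130:250,190:330],None,fx=4.5,fy=4,interpolation=2);save("crad_"+n,im)
E
```

```text
top
bar? 570
[[ 0.541 -0.339  0.122]
 [ 0.547 -0.28   0.133]
 [ 0.552 -0.235  0.135]
 [ 0.578 -0.193  0.137]
 [ 0.603 -0.133  0.144]]
[-0.05  -0.999  0.006] [ 0.562  -0.2359  0.1345]
top 12216 ((0.7180649638175964, -0.24770769476890564), (0.22165119647979736, 0.22619181871414185), 86.20499420166016) [[0.5979999899864197, -0.35100001096725464], [0.8240000009536743, -0.3659999966621399], [0.8379999995231628, -0.14499999582767487], [0.6129999756813049, -0.12999999523162842]] 0.16902410283435243
cradle 4476 [0.47  0.133 0.015] [0.728 0.28  0.187]
cork 510 [0.514 0.172 0.05 ] [0.592 0.215 0.101]
[0.5545 0.194  0.0758] [[-0.848 -0.166 -0.504]
 [-0.185  0.983 -0.011]
 [-0.497 -0.084  0.864]]
side
bar? 1245
[[ 0.539 -0.349  0.121]
 [ 0.552 -0.304  0.129]
 [ 0.578 -0.26   0.134]
 [ 0.583 -0.206  0.137]
 [ 0.603 -0.141  0.143]]
[-0.045  0.999  0.005] [ 0.5716 -0.2569  0.1331]
top 8203 ((0.7176878452301025, -0.2460881620645523), (0.2237652838230133, 0.22919312119483948), 86.17230987548828) [[0.5960000157356262, -0.3499999940395355], [0.824999988079071, -0.36500000953674316], [0.8389999866485596, -0.1420000046491623], [0.6110000014305115, -0.12700000405311584]] 0.1696972632436372
cradle 2977 [0.465 0.14  0.015] [0.724 0.277 0.186]
cork 288 [0.518 0.173 0.056] [0.601 0.217 0.104]
[0.5575 0.1956 0.0794] [[-0.848 -0.177 -0.499]
 [-0.185  0.982 -0.033]
 [-0.496 -0.064  0.866]]
```

```bash
python3 - <<'E'
from h import *
a=-.0665;X=np.array([np.cos(a),np.sin(a)]);Y=np.array([-X[1],X[0]])
for n in("top","side"):
    z=np.load(n+"0.npz");w=cloud(z["d"],z["K"],z["T"]);P=w.reshape(-1,3)
    m=(P[:,2]>.11)&(P[:,2]<.16)&(P[:,1]<-.12)&(P[:,1]>-.4)&(P[:,0]>.5)&(P[:,0]<.64);P=P[m]
    u=(P[:,:2]-[.718,-.247])@X;v=(P[:,:2]-[.718,-.247])@Y
    h,e=np.histogram(u,np.arange(-.2,-.09,.005));print(n,[(round(b,3),c) for b,c in zip(e,h)])
    k=(u<-.15);
    for lo in np.arange(-.07,.07,.01):
        q=k&(v>=lo)&(v<lo+.01); 
        if q.sum()>3: print(round(lo,2),q.sum(),np.median(u[q]).round(4),u[q].min().round(3),u[q].max().round(3),P[q,2].max().round(4))
E
```

```text
top [(np.float64(-0.2), np.int64(0)), (np.float64(-0.195), np.int64(0)), (np.float64(-0.19), np.int64(0)), (np.float64(-0.185), np.int64(0)), (np.float64(-0.18), np.int64(51)), (np.float64(-0.175), np.int64(140)), (np.float64(-0.17), np.int64(115)), (np.float64(-0.165), np.int64(21)), (np.float64(-0.16), np.int64(17)), (np.float64(-0.155), np.int64(20)), (np.float64(-0.15), np.int64(20)), (np.float64(-0.145), np.int64(19)), (np.float64(-0.14), np.int64(277)), (np.float64(-0.135), np.int64(263)), (np.float64(-0.13), np.int64(268)), (np.float64(-0.125), np.int64(210)), (np.float64(-0.12), np.int64(222)), (np.float64(-0.115), np.int64(83)), (np.float64(-0.11), np.int64(16)), (np.float64(-0.105), np.int64(12)), (np.float64(-0.1), np.int64(11)), (np.float64(-0.095), np.int64(11))]
-0.06 25 -0.1705 -0.176 -0.158 0.1395
-0.05 54 -0.1654 -0.177 -0.152 0.1383
-0.04 25 -0.1711 -0.175 -0.167 0.1391
-0.03 24 -0.1717 -0.176 -0.167 0.139
-0.02 28 -0.1721 -0.176 -0.166 0.1397
-0.01 24 -0.1708 -0.177 -0.166 0.1404
0.0 27 -0.1713 -0.175 -0.167 0.1382
0.01 21 -0.1717 -0.176 -0.167 0.1395
0.02 29 -0.17
[... 668 characters left out ...]
9)), (np.float64(-0.125), np.int64(94)), (np.float64(-0.12), np.int64(3)), (np.float64(-0.115), np.int64(244)), (np.float64(-0.11), np.int64(57)), (np.float64(-0.105), np.int64(52)), (np.float64(-0.1), np.int64(45)), (np.float64(-0.095), np.int64(100))]
-0.06 39 -0.1729 -0.178 -0.152 0.1385
-0.05 61 -0.1664 -0.178 -0.151 0.139
-0.04 29 -0.1752 -0.178 -0.167 0.1385
-0.03 28 -0.1751 -0.179 -0.167 0.138
-0.02 31 -0.1748 -0.178 -0.167 0.1378
-0.01 26 -0.1749 -0.178 -0.168 0.1377
0.0 26 -0.1739 -0.178 -0.167 0.1391
0.01 22 -0.1757 -0.179 -0.168 0.1382
0.02 24 -0.1741 -0.178 -0.168 0.1386
0.03 24 -0.1757 -0.178 -0.168 0.1388
0.04 53 -0.1652 -0.178 -0.151 0.1389
0.05 17 -0.1746 -0.177 -0.154 0.1377
```

View pics/crad_top.png

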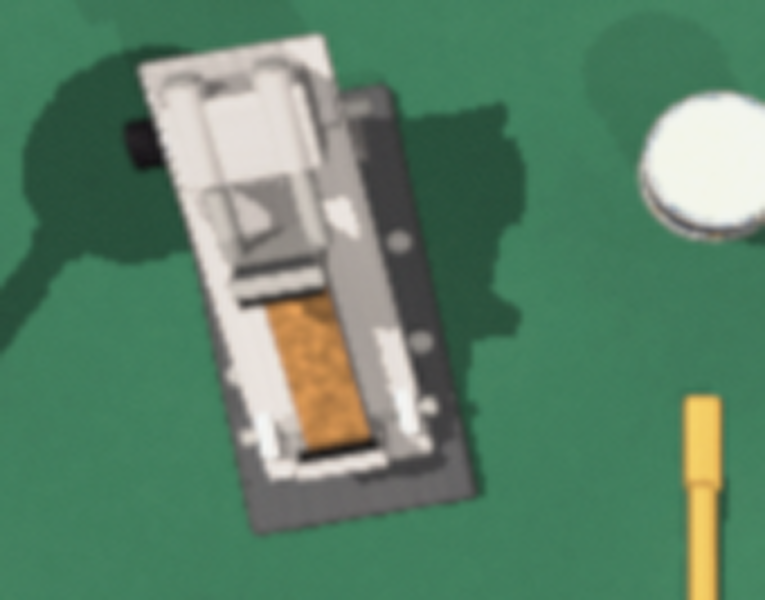

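View pics/crad_side.png

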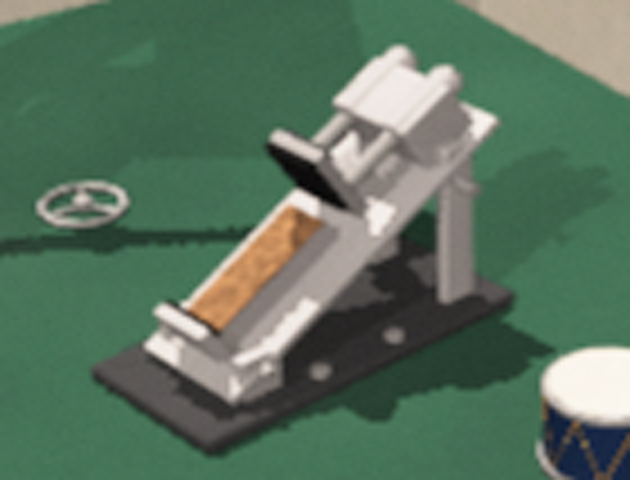

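Call:
jog_arm(
  targets=[
    [0.4,0,0,0,0.171],
    [0.4,0,0,0,0.171],
    [0.4,0,0,0,0.171],
    [0.4,0,0,0,0.171],
    [0.4,0,0,0,0.171],
    [0.4,0,0,0,0.171],
    [0.4,0,0,0,0.171],
    [0.4,-5,2.5,0,0],
    [0.4,-5,2.5,0,0],
    [0.4,-5,2.5,0,0],
    [0.4,-5,2.5,0,0],
    [0.4,-5,2.5,0,0],
    [0.4,-5,2.5,0,0],
    [0.4,-5,2.5,0,0],
    [0.4,-5,2.5,0,0],
    [0.4,-5,2.5,0,0],
    [0.4,-5,2.5,0,0],
    [0.4,-5,2.5,0,0],
    [0.4,-5,2.5,0,0],
  ],
)

```text
t: 3.08
ee_pos: [0.4944, -0.1228, 0.2314]
orientation: [0.0, 0.73, 0.683, 0.0]
contact_force: [1.2, 0.6, -0.5]
opening: 0.404
```

```bash
cat >> h.py <<'E'
def go(pos,xyaw=None):
    s=r.read_state();M=Rq(s["orientation"]).as_matrix();cur=np.degrees(np.arctan2(M[1,0],M[0,0]))
    turn=0
    if xyaw is not None:
        dw=(xyaw-cur+180)%360-180;turn=-np.radians(dw);M=R.from_euler('z',dw,degrees=True).as_matrix()@M
    d=M.T@(np.array(pos)-s["ee_pos"])
    print("t",round(s["t"],2),"pos",np.round(s["ee_pos"],4),"xyaw",round(cur,2),"open",round(s["opening"],3),"F",np.round(s["contact_force"],1),"j",np.round(s["joints"],2))
    print("TURN",round(turn,4),"then SHIFT cm",np.round(d*100,2))
E
python3 - <<'E'
from h import *
go([.547,-.2356,.2],86.2)
E
```

```text
t 3.08 pos [ 0.4944 -0.1228  0.2314] xyaw 86.2 open 0.404 F [ 1.2  0.6 -0.5] j [-0.41  0.19 -0.07  1.31  0.    1.23]
TURN -0.0 then SHIFT cm [-10.91   6.     3.15]
```

Call:
jog_arm(
  targets=[
    [0.4,-5,2.7,0,0],
    [0.4,-5.3,3.0,0,0],
    [0.4,0,0,0,0],
    [0.4,0,0,0,0],
  ],
)

```text
t: 3.58
ee_pos: [0.5437, -0.2273, 0.2309]
orientation: [-0.001, 0.73, 0.683, -0.0]
contact_force: [-1.0, 0.5, -0.4]
opening: 0.397
```

```bash

python3 - <<'E'
from h import *
go([.547,-.2356,.114],86.2)
p,d,K,T=cam("wrist");save("w1",p)
E
```

```text
t 3.58 pos [ 0.5437 -0.2273  0.2309] xyaw 86.18 open 0.397 F [-1.   0.5 -0.4] j [-0.54  0.33  0.12  1.36  0.    1.1 ]
TURN -0.0003 then SHIFT cm [-0.82  0.39 11.68]
```

View pics/w1.png

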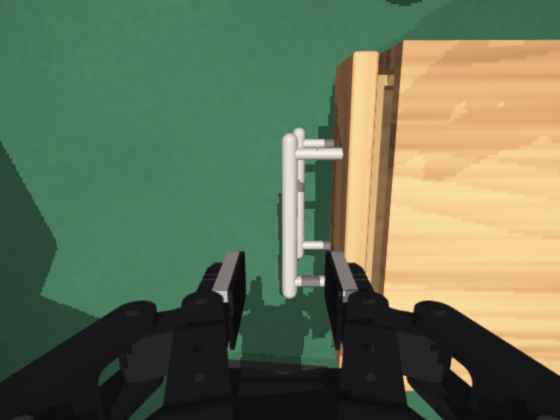

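Call:
jog_arm(
  targets=[
    [0.3,-0.4,0.2,0,0],
    [0.3,-0.4,0.2,1,0],
    [0.3,0,0,2.6,0],
    [0.3,0,0,2.6,0],
    [0.3,0,0,2.6,0],
    [0.3,0,0,1.9,0],
    [0.3,0,0,1,0],
    [0.3,0,0,0,0],
  ],
)

```text
t: 4.62
ee_pos: [0.5483, -0.2354, 0.1152]
orientation: [0.001, 0.73, 0.684, 0.001]
contact_force: [0.2, 0.6, 1.7]
opening: 0.299
```

```bash

python3 - <<'E'
from h import *
go([.547,-.2356,.114],86.2)
E
```

```text
t 4.62 pos [ 0.5483 -0.2354  0.1152] xyaw 86.26 open 0.299 F [0.2 0.6 1.7] j [-0.55  0.39 -0.09  1.09  0.    1.09]
TURN 0.0011 then SHIFT cm [-0.03 -0.12  0.12]
```

Call:
jog_arm(
  squeeze=30,
  targets=[
    [0,0,0,0,0],
    [0,0,0,0,0],
    [0,0,0,0,0],
    [0,0,0,0,0],
    [0,0,-1,0,0],
    [0,0,-2,0,0],
    [0,0,-2,0,0],
    [0,0,-2,0,0],
    [0,0,-2,0,0],
    [0,0,-2,0,0],
    [0,0,-2,0,0],
    [0,0,-2,0,0],
    [0,0,-1,0,0],
    [0,0,-0.5,0,0],
    [0,0,0,0,0],
    [0,0,0,0,0],
  ],
)

```text
t: 6.62
ee_pos: [0.3895, -0.2255, 0.1149]
orientation: [0.005, 0.729, 0.684, 0.005]
contact_force: [35.5, 2.5, -14.8]
opening: 0.115
```

```bash

python3 - <<'E'
from h import *
go([.547-.166*.9978,-.2356+.166*.0664,.114],86.2)
p,d,K,T=cam("top");save("t2",p)
E
```

```text
t 6.62 pos [ 0.3895 -0.2255  0.1149] xyaw 86.35 open 0.115 F [ 35.5   2.5 -14.8] j [-0.72  0.15 -0.43  0.98  0.01  0.92]
TURN 0.0026 then SHIFT cm [ 0.04 -0.82  0.08]
```

View pics/t2.png

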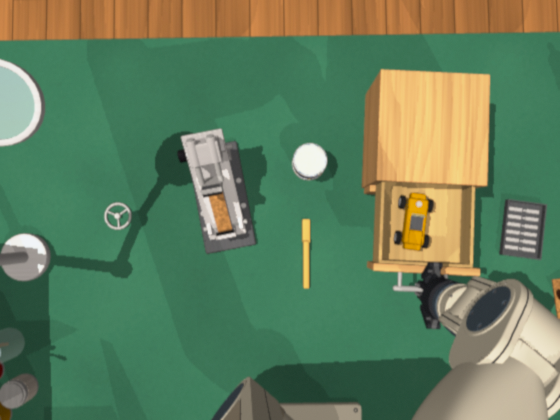

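```bash

python3 - <<'E'
from h import *
a=-.0665;X=np.array([np.cos(a),np.sin(a)]);Y=np.array([-X[1],X[0]])
z=np.load("top0.npz")
p,d,K,T=cam("top");w=cloud(d,K,T)
for nm,D in(("before",z["d"]),("now",d)):
    P=cloud(D,K,T).reshape(-1,3);P=P[(P[:,1]<-.1)&(P[:,1]>-.4)&(P[:,0]>.35)]
    u=(P[:,:2]-[.718,-.247])@X;v=(P[:,:2]-[.718,-.247])@Y
    for lo in np.arange(-.08,.09,.02):
        k=(v>lo)&(v<lo+.02)&(P[:,2]>.143)&(P[:,2]<.163)&(u<-.1); print(nm,round(lo,2),k.sum(),np.percentile(u[k],[0,5,50]).round(4) if k.sum()>3 else 0)
    for lo in [.02,.03,.04]:
        k=(v>lo)&(v<lo+.01)&(P[:,2]>.12)&(P[:,2]<.142)&(u<-.14)&((u>-.2)|(u<-.3))
        k&= (u<-.31) if nm=="now" else True
        if k.sum()>3: print("bar",np.percentile(u[k],[2,50,98]).round(4))
E
```

```text
before -0.08 99 [-0.1361 -0.1356 -0.1273]
before -0.06 115 [-0.1365 -0.136  -0.1265]
before -0.04 101 [-0.1364 -0.1358 -0.1262]
before -0.02 112 [-0.1364 -0.1362 -0.1264]
before 0.0 98 [-0.136  -0.1356 -0.1268]
before 0.02 110 [-0.1364 -0.1362 -0.1265]
before 0.04 98 [-0.1365 -0.136  -0.1275]
before 0.06 115 [-0.1365 -0.1363 -0.1268]
before 0.08 101 [-0.1367 -0.136  -0.1258]
bar [-0.1765 -0.1721 -0.1659]
bar [-0.1767 -0.1709 -0.1663]
bar [-0.1753 -0.1588 -0.1403]
now -0.08 114 [-0.293  -0.2922 -0.2823]
now -0.06 112 [-0.2932 -0.2915 -0.2815]
now -0.04 48 [-0.2923 -0.292  -0.2841]
now -0.02 12 [-0.2767 -0.2766 -0.2724]
now 0.0 136 [-0.3647 -0.3437 -0.2863]
now 0.02 112 [-0.2922 -0.2916 -0.2814]
now 0.04 107 [-0.2932 -0.2926 -0.2826]
now 0.06 114 [-0.2924 -0.2915 -0.2817]
now 0.08 367 [-0.2932 -0.2901 -0.2211]
bar [-0.3322 -0.3274 -0.3235]
bar [-0.3329 -0.3278 -0.3228]
bar [-0.3331 -0.3228 -0.3106]
```

Call:
jog_arm(
  targets=[
    [0,0,0,0,0],
    [0,0,0,0,0],
  ],
)

```text
t: 6.98
ee_pos: [0.3895, -0.2255, 0.1149]
orientation: [0.004, 0.729, 0.684, 0.005]
contact_force: [36.2, 3.7, -14.6]
opening: 0.111
```

```bash

python3 - <<'E'
from h import *
go([.547-.166*.9978,-.2356+.166*.0664,.114],86.2)
s=r.read_state();print(np.round(s["effort"],1),np.round(s["moment"],2),Rq(s["orientation"]).as_matrix().round(3))
p,d,K,T=cam("side");save("s2",p)
p,d,K,T=cam("wrist");save("w2",p)
E
```

```text
t 6.97 pos [ 0.3895 -0.2255  0.1149] xyaw 86.36 open 0.111 F [ 36.2   3.7 -14.6] j [-0.72  0.15 -0.43  0.98  0.01  0.92]
TURN 0.0028 then SHIFT cm [ 0.03 -0.82  0.08]
[ -9.5 -49.7  21.4   9.3  -7.2   0. ] [ 0.67 -6.88  0.03] [[ 0.063  0.998  0.014]
 [ 0.998 -0.063  0.   ]
 [ 0.001  0.014 -1.   ]]
```

View pics/s2.png

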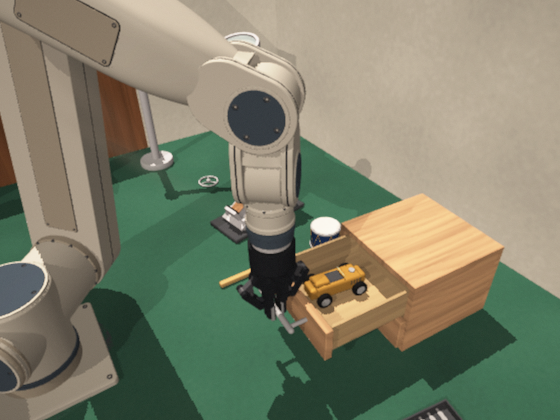

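View pics/w2.png

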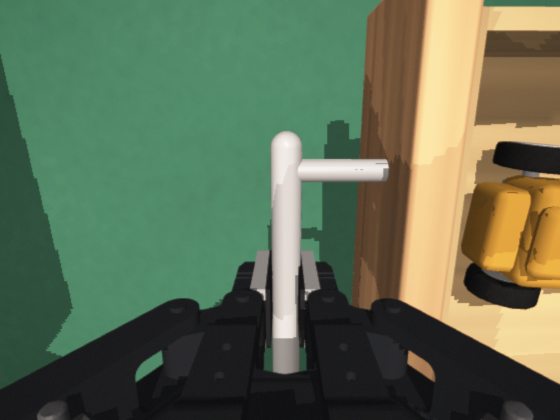

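Call:
jog_arm(
  targets=[
    [0,0,-0.3,0,0],
    [0,0,0,0,0],
  ],
)

```text
t: 7.32
ee_pos: [0.3894, -0.2255, 0.115]
orientation: [0.006, 0.729, 0.685, 0.008]
contact_force: [53.2, 3.9, -24.5]
opening: 0.112
```

```bash

python3 - <<'E'
from h import *
a=-.0665;X=np.array([np.cos(a),np.sin(a)]);Y=np.array([-X[1],X[0]])
z=np.load("side0.npz");P=cloud(z["d"],z["K"],z["T"]).reshape(-1,3)
u=(P[:,:2]-[.718,-.247])@X;v=(P[:,:2]-[.718,-.247])@Y
k=(u>-.2)&(u<-.1)&(abs(v)<.1)&(P[:,2]>.02)&(P[:,2]<.18)
for lo in np.arange(.02,.18,.01):
    q=k&(P[:,2]>=lo)&(P[:,2]<lo+.01)&(u>-.145); q2=k&(P[:,2]>=lo)&(P[:,2]<lo+.01)&(u<-.145)
    print(round(lo,2),q.sum(),np.percentile(u[q],[5,50,95]).round(4), q2.sum(), np.percentile(u[q2],[2,50]).round(4) if q2.sum()>3 else "")
E
```

```text
0.02 206 [-0.1296 -0.1283 -0.1271] 0 
0.03 202 [-0.1297 -0.1285 -0.1272] 0 
0.04 219 [-0.1295 -0.1283 -0.1272] 0 
0.05 184 [-0.1332 -0.1284 -0.1269] 59 [-0.1696 -0.1681]
0.06 156 [-0.1417 -0.1284 -0.127 ] 283 [-0.1694 -0.1645]
0.07 66 [-0.1292 -0.1282 -0.1273] 0 
0.08 20 [-0.1367 -0.1362 -0.1124] 0 
0.09 220 [-0.1379 -0.1368 -0.1354] 0 
0.1 235 [-0.1381 -0.137  -0.1355] 0 
0.11 243 [-0.1382 -0.1371 -0.1356] 0 
0.12 255 [-0.1381 -0.1369 -0.1356] 11 [-0.177 -0.176]
0.13 312 [-0.1415 -0.1371 -0.1252] 388 [-0.1782 -0.1731]
0.14 330 [-0.1382 -0.1369 -0.1093] 0 
0.15 800 [-0.1376 -0.1316 -0.1129] 0 
0.16 554 [-0.1144 -0.1122 -0.1014] 0 
0.17 219 [-0.1138 -0.107  -0.1008] 0
```

Call:
jog_arm(
  targets=[
    [0,0,0.5,0,0],
    [0,0,0.4,0,0],
    [0.3,0,0,0,0],
    [0.3,0,0,0,0],
    [0.3,0,0,-1,0],
    [0.3,0,0,-3,0],
    [0.3,0,0,-5,0],
    [0.3,0,0,-5,0],
    [0.6,0,0,0,0],
  ],
)

```text
t: 8.45
ee_pos: [0.3897, -0.226, 0.2583]
orientation: [0.003, 0.73, 0.683, 0.0]
contact_force: [0.7, -0.2, -0.0]
opening: 0.499
```

```bash

python3 - <<'E'
from h import *
go([.5,-.25,.25],180)
p,d,K,T=cam("top");np.savez("top3.npz",p=p,d=d,K=K,T=T)
for l in ["car_mid","cabinet_drawer0_handle"]: print(nets.recognise(l,"top")[:1])
w=cloud(d,K,T);P=w.reshape(-1,3);c=p.reshape(-1,3).astype(int)
hsv=cv2.cvtColor(p,cv2.COLOR_RGB2HSV).reshape(-1,3)
k=(P[:,0]>.42)&(P[:,0]<.62)&(P[:,1]>-.36)&(P[:,1]<-.13)&(P[:,2]>.1)
a=-.0665;X=np.array([np.cos(a),np.sin(a)]);Y=np.array([-X[1],X[0]])
u=(P[:,:2]-[.718,-.247])@X;v=(P[:,:2]-[.718,-.247])@Y
kk=(P[:,2]>.14)&(P[:,2]<.163)&(u<-.26)&(v<-.03)&(v>-.09);print("front",np.percentile(u[kk],5))
m=k&(hsv[:,0]<30)&(hsv[:,1]>190)
print(m.sum());Q=P[m];print(Q.min(0).round(3),Q.max(0).round(3))
print(cv2.minAreaRect(Q[:,:2].astype(np.float32)))
save("t3",cv2.resize(p[150:290,350:500],None,fx=4,fy=4,interpolation=2))
mm=(m.reshape(420,560)*255).astype(np.uint8);cv2.imwrite("pics/m3.png",cv2.resize(mm[150:290,350:500],None,fx=4,fy=4))
E
```

```text
t 8.45 pos [ 0.3897 -0.226   0.2583] xyaw 86.21 open 0.499 F [ 0.7 -0.2 -0. ] j [-0.71  0.08 -0.14  1.35 -0.    0.92]
TURN -1.637 then SHIFT cm [-11.02  -2.4    0.87]
[{'rect': [397.2, 190.8, 35.8, 56.2], 'score': 0.98}]
[{'rect': [369.4, 181.1, 111.1, 114.7], 'score': 0.76}]
front -0.28966617415187546
921
[ 0.471 -0.25   0.101] [ 0.59  -0.192  0.143]
((0.5300011038780212, -0.22133180499076843), (0.04898093640804291, 0.11797456443309784), 81.76433563232422)
```

View pics/t3.png

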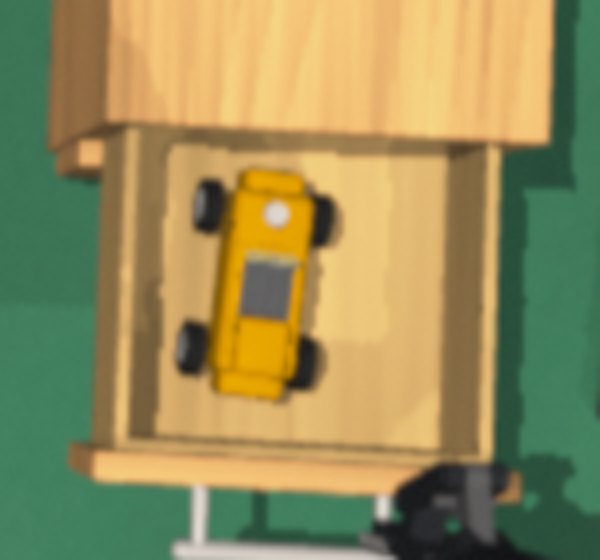

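View pics/m3.png

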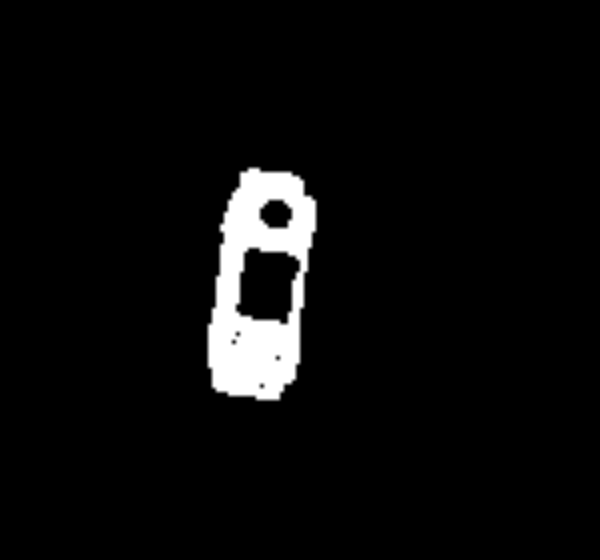

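Call:
jog_arm(
  targets=[
    [0.9,0,0,0,-0.166],
    [0.9,0,0,0,-0.166],
    [0.9,0,0,0,-0.166],
    [0.9,0,0,0,-0.166],
    [0.9,0,0,0,-0.166],
    [0.9,0,0,0,-0.166],
    [0.9,0,0,0,-0.166],
    [0.9,0,0,0,-0.166],
    [0.9,0,0,0,-0.166],
    [0.9,-4.3,-0.4,0,0],
    [0.9,-4.3,-0.4,0,0],
    [0.9,-4.2,-0.4,0,0],
    [0.9,0,0,0,0],
  ],
)

```text
t: 10.22
ee_pos: [0.5153, -0.2554, 0.2515]
orientation: [-0.002, 0.071, 0.997, 0.001]
contact_force: [0.1, -0.1, 0.3]
opening: 0.902
```

```bash

python3 - <<'E'
from h import *
go([.522,-.2195,.106],171.8)
p,d,K,T=cam("wrist");save("w4",p);np.savez("w4.npz",p=p,d=d,K=K,T=T)
w=cloud(d,K,T);P=w.reshape(-1,3)
hsv=cv2.cvtColor(p,cv2.COLOR_RGB2HSV).reshape(-1,3)
m=(P[:,0]>.45)&(P[:,0]<.62)&(P[:,1]>-.28)&(P[:,1]<-.16)&(P[:,2]>.115)&(P[:,2]<.15)&(hsv[:,0]<30)&(hsv[:,1]>190)
Q=P[m];print(len(Q),Q.min(0).round(3),Q.max(0).round(3),cv2.minAreaRect(Q[:,:2].astype(np.float32)))
cv2.imwrite("pics/m4.png",m.reshape(420,560)*255)
E
```

```text
t 10.22 pos [ 0.5153 -0.2554  0.2515] xyaw 171.87 open 0.902 F [ 0.1 -0.1  0.3] j [-0.61  0.3   0.13  1.41  0.   -0.46]
TURN 0.0012 then SHIFT cm [-0.21  3.62 14.55]
386 [ 0.469 -0.244  0.121] [ 0.582 -0.194  0.14 ] ((0.5276233553886414, -0.21862013638019562), (0.04174952954053879, 0.11459804326295853), 81.52918243408203)[ WARN:0@2.851] global loadsave.cpp:1063 imwrite_ Unsupported depth image for selected encoder is fallbacked to CV_8U.
```

View pics/w4.png

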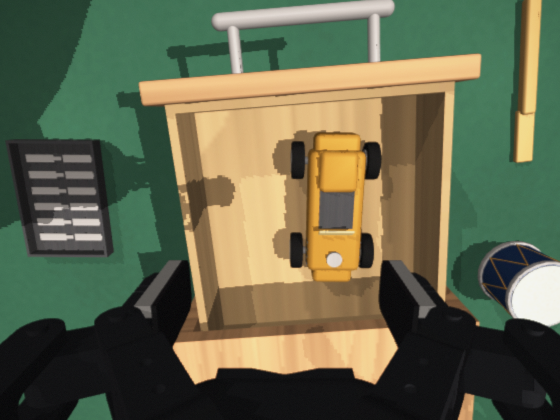

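View pics/m4.png

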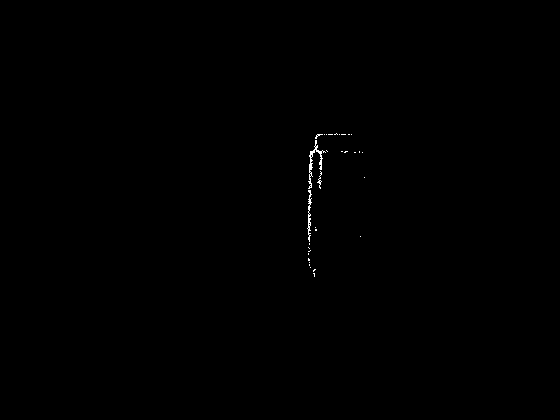

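```bash

python3 - <<'E'
from h import *
z=np.load("w4.npz");p,d,K,T=[z[k] for k in "pdKT"]
P=cloud(d,K,T).reshape(-1,3);hsv=cv2.cvtColor(p,cv2.COLOR_RGB2HSV).reshape(-1,3)
print(P.reshape(420,560,3)[210,335],P.reshape(420,560,3)[175,335],P.reshape(420,560,3)[200,250],hsv.reshape(420,560,3)[175,335])
m=(P[:,0]>.45)&(P[:,0]<.60)&(P[:,1]>-.26)&(P[:,1]<-.18)&(P[:,2]>.122)&(P[:,2]<.17)&(hsv[:,2]>70)
Q=P[m];print(len(Q),Q.min(0).round(3),Q.max(0).round(3),cv2.minAreaRect(Q[:,:2].astype(np.float32)))
M=m.reshape(420,560).astype(np.uint8);n,l,s,c=cv2.connectedComponentsWithStats(M);i=1+s[1:,4].argmax();print(s[i])
Q=P[(l==i).ravel()];print(len(Q),Q.min(0).round(3),Q.max(0).round(3),cv2.minAreaRect(Q[:,:2].astype(np.float32)))
E
```

```text
[ 0.52626159 -0.21902137  0.13536335] [ 0.4987969  -0.21683292  0.14038887] [ 0.51893004 -0.2861948   0.09563883] [ 20 176 235]
7766 [ 0.469 -0.259  0.122] [ 0.59  -0.181  0.144] ((0.5297790169715881, -0.21894344687461853), (0.06810376793146133, 0.1192348524928093), 81.89835357666016)
[ 306  133   60  149 7733]
7733 [ 0.469 -0.246  0.122] [ 0.59  -0.192  0.144] ((0.5297612547874451, -0.21878868341445923), (0.042633555829524994, 0.11922948807477951), 81.23236846923828)
```

Call:
jog_arm(
  targets=[
    [0.85,-0.18,3.8,0,0.006],
    [0.85,0,0,3,0],
    [0.85,0,0,4,0],
    [0.85,0,0,4,0],
    [0.85,0,0,2.5,0],
    [0.85,0,0,1,0],
    [0.85,0,0,0,0],
  ],
)

```text
t: 11.15
ee_pos: [0.5204, -0.2177, 0.1093]
orientation: [-0.0, 0.074, 0.997, 0.0]
contact_force: [-0.4, -0.3, 0.4]
opening: 0.844
```

```bash

python3 - <<'E'
from h import *
go([.5219,-.2176,.106],171.5)
p,d,K,T=cam("wrist");save("w5",p)
E
```

```text
t 11.15 pos [ 0.5204 -0.2177  0.1093] xyaw 171.46 open 0.844 F [-0.4 -0.3  0.4] j [-0.55  0.34 -0.17  1.05 -0.   -0.4 ]
TURN -0.0007 then SHIFT cm [-0.15  0.04  0.33]
```

View pics/w5.png

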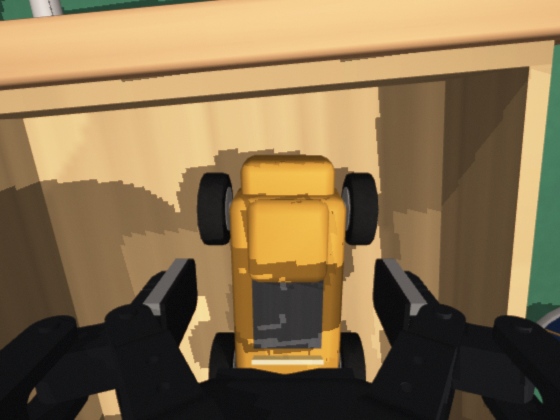

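Call:
jog_arm(
  squeeze=40,
  targets=[
    [0.85,-0.15,0,0.25,0],
    [0,0,0,0,0],
    [0,0,0,0,0],
    [0,0,0,0,0],
    [0,0,0,0,0],
    [0,0,0,0,0],
    [0,0,0,-1,0],
    [0,0,0,-3,0],
    [0,0,0,-3,0],
    [0,0,0,-2.5,0],
    [0,0,0,0,0],
  ],
)

```text
t: 12.58
ee_pos: [0.5231, -0.2184, 0.2034]
orientation: [0.001, 0.074, 0.997, -0.001]
contact_force: [0.0, -0.3, -2.3]
opening: 0.483
```

```bash

python3 - <<'E'
from h import *
go([.572,-.2246,.200],171.5)
p,d,K,T=cam("wrist");save("w6",p)
p,d,K,T=cam("side");save("s6",p)
E
```

```text
t 12.57 pos [ 0.5231 -0.2184  0.2034] xyaw 171.48 open 0.483 F [ 0.  -0.3 -2.3] j [-0.54  0.29  0.    1.27  0.   -0.39]
TURN -0.0004 then SHIFT cm [-4.92  0.11  0.36]
```

View pics/w6.png

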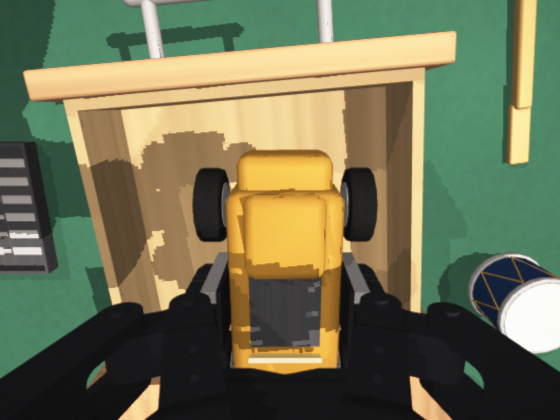

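View pics/s6.png

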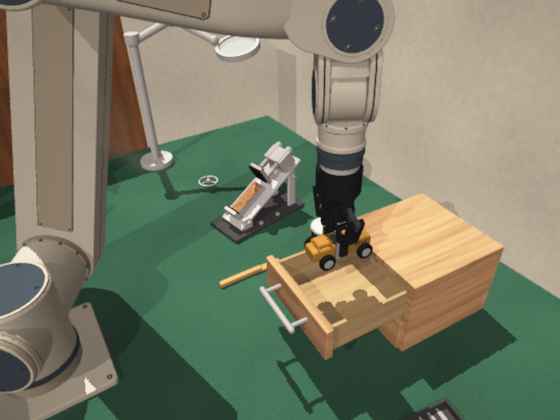

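Call:
jog_arm(
  squeeze=20,
  targets=[
    [0.2,-2.5,0,0,0],
    [0.2,-2.4,0,0,0],
    [0.2,0,0,0,0],
    [0.2,0,0,1.5,0],
    [0.2,0,0,0.8,0],
    [0.2,0,0,0.5,0],
    [0.2,0,0,0.5,0],
    [0.2,0,0,0,0],
  ],
)

```text
t: 13.68
ee_pos: [0.5698, -0.2252, 0.169]
orientation: [-0.0, 0.075, 0.997, -0.0]
contact_force: [-3.2, 0.4, 5.4]
opening: 0.484
```

```bash

python3 - <<'E'
from h import *
go([.572,-.2246,.156],171.5)
p,d,K,T=cam("side");save("s7",cv2.resize(p[190:310,290:450],None,fx=5,fy=5,interpolation=2))
E
```

```text
t 13.68 pos [ 0.5698 -0.2252  0.169 ] xyaw 171.45 open 0.484 F [-3.2  0.4  5.4] j [-0.51  0.39  0.05  1.24 -0.   -0.36]
TURN -0.0009 then SHIFT cm [-0.21  0.09  1.3 ]
```

View pics/s7.png

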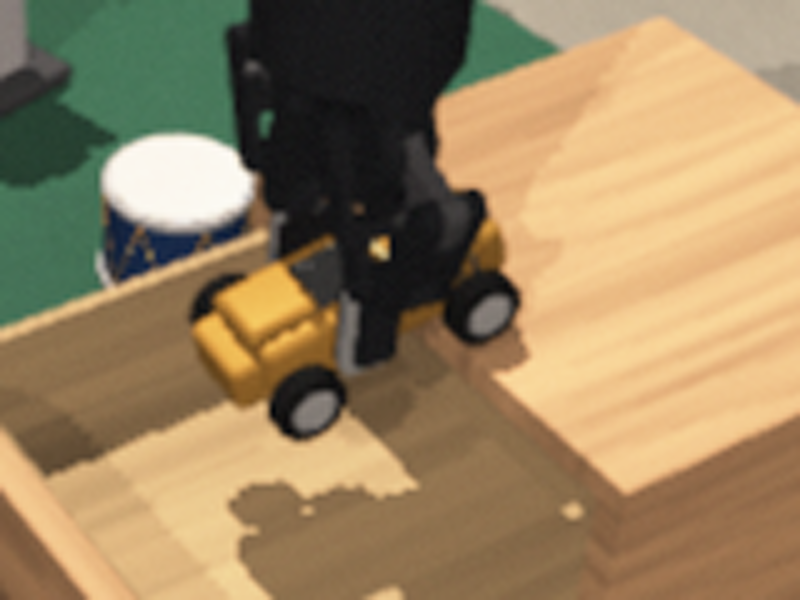

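Call:
jog_arm(
  targets=[
    [0.2,0,0,0.5,0],
    [0.2,0,0,0.5,0],
    [0.2,0,0,0.3,0],
    [0.2,0,0,0,0],
  ],
)

```text
t: 14.22
ee_pos: [0.57, -0.2253, 0.1563]
orientation: [0.0, 0.075, 0.997, -0.0]
contact_force: [-4.0, 0.4, 7.1]
opening: 0.486
```

```bash
cat >> h.py <<'E'
def pitch(tag):
    p,d,K,T=cam("wrist");save(tag,p);s=r.read_state()
    i=np.array(imaging.camera_info("wrist")["T_tool_cam"])
    P=cloud(d,K,i).reshape(-1,3)  # tool coords
    hsv=cv2.cvtColor(p,cv2.COLOR_RGB2HSV).reshape(-1,3)
    # side view: body points: yellow, |y|<.024
    m=(abs(P[:,1])<.02)&(P[:,2]>-.06)&(P[:,2]<.05)&(P[:,0]>-.02)&(P[:,0]<.075)&(abs(hsv[:,0].astype(int)-20)<8)&(hsv[:,1]>120)
    Q=P[m]
    for x0 in np.arange(-.01,.075,.005):
        k=(Q[:,0]>=x0)&(Q[:,0]<x0+.005)
        if k.sum()>10: print(round(x0+.0025,4),k.sum(),np.percentile(Q[k,2],[5,50]).round(4))
E
python3 - <<'E'
from h import *
go([.572,-.2246,.156],171.5)
pitch("w8")
p,d,K,T=cam("side");save("s8",cv2.resize(p[190:310,290:450],None,fx=5,fy=5,interpolation=2))
E
```

```text
t 14.22 pos [ 0.57   -0.2253  0.1563] xyaw 171.45 open 0.486 F [-4.   0.4  7.1] j [-0.51  0.39  0.03  1.21 -0.   -0.36]
TURN -0.0009 then SHIFT cm [-0.19  0.1   0.03]
-0.0075 652 [-0.0361 -0.0341]
-0.0025 637 [-0.0334 -0.0313]
0.0025 599 [-0.0305 -0.0286]
0.0075 598 [-0.0279 -0.0258]
0.0125 636 [-0.0251 -0.0232]
0.0175 1287 [-0.027  -0.0254]
0.0225 1668 [-0.0263 -0.0241]
0.0275 1641 [-0.0238 -0.0214]
0.0325 1585 [-0.0209 -0.0187]
0.0375 1511 [-0.0182 -0.016 ]
0.0425 1534 [-0.0152 -0.0019]
0.0475 397 [-0.0003  0.0012]
```

View pics/s8.png

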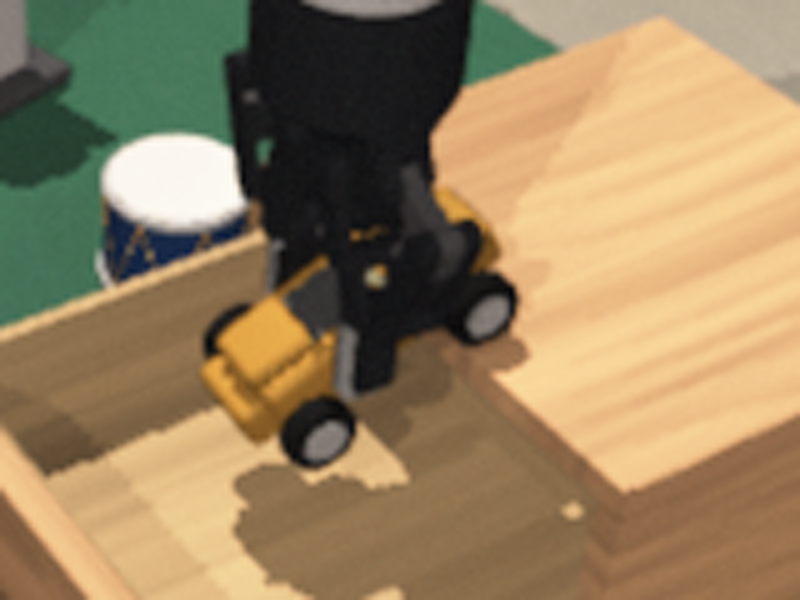

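View pics/w8.png

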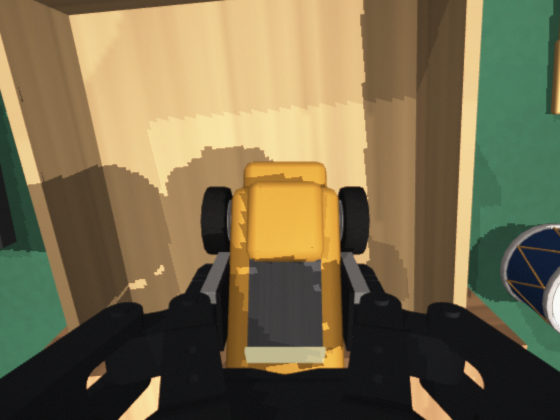

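Call:
jog_arm(
  squeeze=70,
  targets=[
    [0.2,0,0,0,0],
    [0.2,0,0,0,0],
    [0.2,0,0,-2,0],
    [0.2,0,0,-4,0],
    [0.2,0,0,-4.5,0],
    [0.2,0,0,0,-0.175],
    [0.2,0,0,0,-0.175],
    [0.2,0,4,0,0],
    [0.2,0,5,0,0],
    [0.2,0,5,0,0],
    [0.2,0,5,0,0],
    [0.2,0,5,0,0],
    [0.2,0,5,0,0],
    [0.2,0,5,0,0],
    [0.2,1,4,0,0],
    [0.2,1,1,0,0],
    [0.2,0,0,0,0],
    [0.2,0,0,0,0],
  ],
)

```text
t: 16.58
ee_pos: [0.4737, 0.1519, 0.2606]
orientation: [0.0, -0.1, 0.995, -0.0]
contact_force: [0.7, -0.3, -1.9]
opening: 0.482
```

```bash

python3 - <<'E'
from h import *
go([.5,.18,.26],191.5)
s=r.read_state()
p,d,K,T=cam("wrist");save("w9",p);np.savez("w9.npz",p=p,d=d,K=K,T=T)
p,d,K,T=cam("side");save("s9",p);np.savez("s9.npz",p=p,d=d,K=K,T=T)
E
```

```text
t 16.57 pos [0.4737 0.1519 0.2606] xyaw -168.53 open 0.482 F [ 0.7 -0.3 -1.9] j [ 0.14  0.16 -0.03  1.38 -0.   -0.06]
TURN -0.0005 then SHIFT cm [-3.14  2.23  0.06]
```

View pics/w9.png

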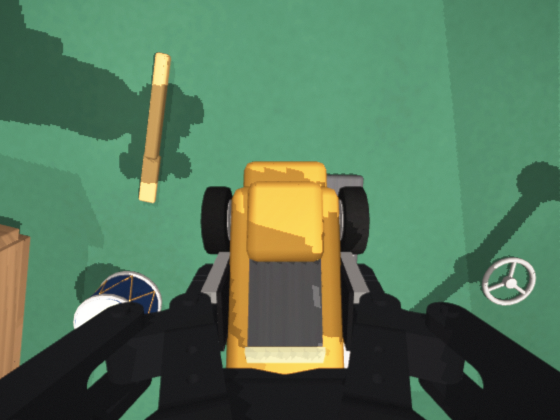

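View pics/s9.png

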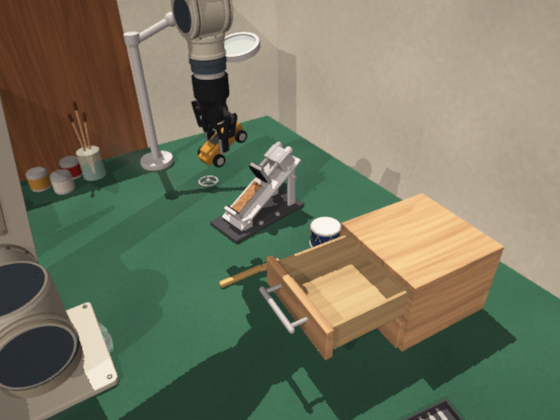

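```bash
cat > cr.py <<'E'
from h import *
def frame(o,yaw,sl=30):
    return R.from_euler('zyx',[yaw,-sl,0],degrees=True).as_matrix()
for n in("top","side"):
    z=np.load(n+"0.npz");W=cloud(z["d"],z["K"],z["T"]);P=W.reshape(-1,3);c=z["p"].reshape(-1,3).astype(int)
    m=(P[:,0]>.42)&(P[:,0]<.78)&(P[:,1]>.08)&(P[:,1]<.33)&(P[:,2]>.02)
    Q=P[m];k=(c[m][:,0]-c[m][:,2]>60);C=Q[k]
    # lateral edges: yaw estimation via minAreaRect in the slope plane
    for yaw in (10.5,11,11.5,12):
        F=frame(0,yaw);q=C@F; ctr=np.median(q,0)
        # per-x-bin mid y
        b=[];e=[]
        for lo in np.arange(q[:,0].min()+.01,q[:,0].max()-.015,.008):
            kk=(q[:,0]>=lo)&(q[:,0]<lo+.008)
            if kk.sum()>8:b.append([lo+.004,(q[kk,1].min()+q[kk,1].max())/2, q[kk,1].max()-q[kk,1].min(), np.median(q[kk,2])])
        b=np.array(b);f=np.polyfit(b[:,0],b[:,1],1)
        print(n,yaw,"dyaw",np.degrees(f[0]).round(2),"midy",np.median(b[:,1]).round(4),"width",np.median(b[:,2]).round(4),"z",np.median(b[:,3]).round(4),"slope dz",np.polyfit(b[:,0],b[:,3],1)[0].round(3),"xrange",q[:,0].min().round(4),q[:,0].max().round(4))
    # base plate edges at z~? bench base
    B=P[(P[:,0]>.42)&(P[:,0]<.78)&(P[:,1]>.08)&(P[:,1]<.33)&(P[:,2]>.006)&(P[:,2]<.02)]
    print(n,"base",len(B),cv2.minAreaRect(B[:,:2].astype(np.float32)))
E
python3 cr.py
```

```text
top 10.5 dyaw 0.19 midy 0.0964 width 0.0311 z -0.2118 slope dz 0.013 xrange 0.4984 0.5897
top 11 dyaw -0.48 midy 0.0919 width 0.0314 z -0.2117 slope dz 0.011 xrange 0.4992 0.5906
top 11.5 dyaw -0.99 midy 0.0874 width 0.0314 z -0.2116 slope dz 0.012 xrange 0.4999 0.5915
top 12 dyaw -1.49 midy 0.0828 width 0.0313 z -0.2117 slope dz 0.012 xrange 0.5006 0.5923
top base 1664 ((0.6114223599433899, 0.21961307525634766), (0.2916933000087738, 0.17151403427124023), 5.573709964752197)
side 10.5 dyaw -2.75 midy 0.0977 width 0.0315 z -0.2099 slope dz 0.011 xrange 0.5051 0.6061
side 11 dyaw -3.25 midy 0.0928 width 0.0316 z -0.2099 slope dz 0.011 xrange 0.5059 0.6072
side 11.5 dyaw -3.75 midy 0.0879 width 0.0316 z -0.2099 slope dz 0.011 xrange 0.5066 0.6083
side 12 dyaw -4.0 midy 0.083 width 0.0316 z -0.21 slope dz 0.011 xrange 0.5073 0.6093
side base 1460 ((0.5939372777938843, 0.1997785121202469), (0.25363242626190186, 0.12174023687839508), 9.206012725830078)
```

```bash
cat > cr2.py <<'E'
from h import *
F=R.from_euler('zyx',[10.6,-30,0],degrees=True).as_matrix()
for n in("top","side"):
    z=np.load(n+"0.npz");P=cloud(z["d"],z["K"],z["T"]).reshape(-1,3)
    m=(P[:,0]>.42)&(P[:,0]<.78)&(P[:,1]>.08)&(P[:,1]<.33)&(P[:,2]>.02)
    q=P[m]@F; q[:,2]+=.2108; q[:,1]-=.0955
    k=abs(q[:,1])<.014; q=q[k]
    print(n)
    for lo in np.arange(.47,.70,.004):
        kk=(q[:,0]>=lo)&(q[:,0]<lo+.004)
        if kk.sum()>2: print(round(lo,3),kk.sum(),(np.percentile(q[kk,2],[0,50,100])*1000).round(1))
    # jaw face points: z between .01 and .045
    kk=(q[:,2]>.006)&(q[:,2]<.042)&(q[:,0]>.59)&(q[:,0]<.64); print("jawface",kk.sum(),np.percentile(q[kk,0],[2,10,25,50,75]).round(4))
    kk=(q[:,2]>.004)&(q[:,2]<.012)&(q[:,0]<.53);print("stop",kk.sum(),np.percentile(q[kk,0],[5,50,90,98]).round(4))
E
python3 cr2.py
```

```text
top
0.486 7 [10.  11.5 13. ]
0.49 17 [ 9.8 12.8 16.1]
0.494 24 [-18.   12.   17.4]
0.498 52 [-29.1   5.2  15.1]
0.502 26 [-4.1 -0.9 12.5]
0.506 21 [-27.3  -1.2   4.6]
0.51 24 [-5.3 -1.8  2.3]
0.514 14 [-3.3 -1.7  0.6]
0.518 21 [-25.7  -1.1   3.2]
0.522 21 [-5.2 -0.7  1.4]
0.526 19 [-23.9  -0.9   2.7]
0.53 23 [-4.2 -1.   1.7]
0.534 21 [-5.3 -1.2  2.5]
0.538 21 [-4.3 -1.2  2.9]
0.542 19 [-3.9 -1.3  2.9]
0.546 24 [-5.7 -0.8  2.3]
0.55 15 [-2.8 -0.4  2.5]
0.554 25 [-3.8 -0.2  4.4]
0.558 20 [-2.  -0.9  2.8]
0.562 21 [-4.5 -0.8  5.6]
0.566 23 [-4.1 -0.3  2.7]
0.57 22 [-3.9 -0.5  2. ]
0.574 18 [-3.8 -0.3  3.8]
0.578 27 [-4.8 -0.5  4.6]
0.582 20 [-3.1 -0.2  3. ]
0.586 23 [-3.9 -0.4  3.4]
0.61 17 [45.8 47.4 52.3]
0.614 26 [43.4 47.6 52. ]
0.618 24 [45.2 48.2 50.1]
0.622 37 [-26.6  46.1  52. ]
0.626 152 [-24.   12.9  50. ]
0.63 38 [-23.9 -18.6  47.9]
0.634 28 [-25.1 -21.2  19.2]
0.638 24 [-24.1 -21.1  21. ]
0.642 25 [-23.5 -21.5  19.5]
0.646 30 [-23.7 -21.   20.1]
0.65 25 [-24.5 -20.8  19.9]
0.654 6 [14.  18.8 21. ]
0.658 6 [13.9 17.2 20.5]
0.662 7 [14.4 17.8 22. ]
0.666 10 [16.2 20.  22.1]
0.
[... 1302 characters left out ...]
3.5  25.2  51.9]
0.614 21 [-23.4 -16.2  51.4]
0.618 13 [45.7 49.4 52. ]
0.622 11 [46.  49.2 51.3]
0.626 12 [-22.6  47.6  50. ]
0.63 4 [-23.  -21.2 -19. ]
0.634 6 [-22.5 -20.4 -17.3]
0.638 7 [-24.2 -20.7  19. ]
0.642 11 [-22.1 -18.7  19.4]
0.646 9 [-21.9 -19.5  19.9]
0.65 14 [-23.5 -19.5  22.4]
0.654 11 [-23.2 -18.9  21.6]
0.658 8 [-22.9 -19.1  21.3]
0.662 10 [-23.  -20.1  21. ]
0.666 36 [-21.7  10.6  24. ]
0.67 12 [20.1 24.  27. ]
0.674 11 [19.5 22.3 25.9]
0.678 13 [19.  22.4 25.8]
0.682 10 [21.8 23.9 27.3]
0.686 13 [21.4 23.4 27.9]
0.69 11 [20.6 22.9 28.2]
0.694 11 [21.  23.5 25.9]
0.698 15 [18.1 22.3 26.9]
jawface 33 [0.6096 0.61   0.6103 0.6106 0.6109]
stop 8 [0.4873 0.4914 0.5038 0.51  ]
```

```bash
cat > fitcar.py <<'E'
from h import *
from scipy.optimize import least_squares
def prof(P,lo,hi,st=.002):
    xs=[];zs=[]
    for x0 in np.arange(lo,hi,st):
        k=(P[:,0]>=x0)&(P[:,0]<x0+st)
        if k.sum()>15: xs.append(x0+st/2);zs.append(np.median(P[k,2]))
    return np.array(xs),np.array(zs)
z=np.load("w4.npz");P=cloud(z["d"],z["K"],z["T"]).reshape(-1,3)
C=R.from_euler('z',-8.5,degrees=True).as_matrix();q=(P-[.5298,-.2188,.120])@C
q=q[(abs(q[:,1])<.010)&(q[:,2]>-.01)]
xs,zs=prof(q,-.064,.064)
print("level",[(round(a*1e3),round(b*1e3,1)) for a,b in zip(xs,zs)])
def fit(fn):
    z=np.load(fn);Tc=np.array(imaging.camera_info("wrist")["T_tool_cam"])
    P=cloud(z["d"],z["K"],Tc).reshape(-1,3)
    g=P[(abs(P[:,1])<.010)&(P[:,0]<.07)&(P[:,0]>-.02)&(P[:,2]<.03)&(P[:,2]>-.06)]
    # tool->flip: a=-x (forward), h=-z (up)
    S=np.c_[-g[:,0],-g[:,2]]
    def res(p):
        th,a,h=p;c,s=np.cos(th),np.sin(th)
        da=S[:,0]-a;dh=S[:,1]-h
        u=c*da+s*dh;v=-s*da+c*dh
        e=np.where((u>-.059)&(u<.058),v-np.interp(u,xs,zs),0.003); return e
    b=None
    for th in(.4,.5,.6):
        for a in(0,.008,.015):
            o=least_squares(res,[th,a,.014],loss='soft_l1',f_scale=.001,diff_step=1e-3)
            if b is None or o.cost<b.cost:b=o
    print(fn,"pitch",np.degrees(b.x[0]).round(2),"car centre fwd,up of TCP mm",(b.x[1:]*1e3).round(2),"rms",np.sqrt(np.mean(res(b.x)**2)).round(4),len(S))
    # lateral of car sides
    return b.x
if __name__=="__main__":
    import sys
    for f in sys.argv[1:]: fit(f)
E
python3 fitcar.py w9.npz
python3 - <<'E'
from h import *
F=R.from_euler('zyx',[10.6,-30,0],degrees=True).as_matrix();o=F@np.array([.5005,.0955,-.2113]);print("origin",o.round(4))
E
```

```text
level [(-59, np.float64(5.7)), (-57, np.float64(8.0)), (-55, np.float64(8.7)), (-53, np.float64(8.5)), (-51, np.float64(8.6)), (-49, np.float64(8.6)), (-47, np.float64(16.4)), (-45, np.float64(19.1)), (-43, np.float64(19.5)), (-41, np.float64(19.8)), (-39, np.float64(19.8)), (-37, np.float64(19.8)), (-35, np.float64(19.6)), (-33, np.float64(19.9)), (-31, np.float64(19.6)), (-29, np.float64(19.9)), (-27, np.float64(210.5)), (-25, np.float64(210.2)), (-23, np.float64(188.4)), (-21, np.float64(189.5)), (-19, np.float64(172.1)), (-17, np.float64(170.8)), (-15, np.float64(169.0)), (-13, np.float64(169.4)), (-11, np.float64(167.1)), (-9, np.float64(161.3)), (-7, np.float64(159.2)), (-5, np.float64(156.7)), (-3, np.float64(158.9)), (-1, np.float64(160.7)), (1, np.float64(152.1)), (3, np.float64(14.5)), (5, np.float64(14.4)), (7, np.float64(14.4)), (9, np.float64(14.6)), (11, np.float64(15.2)), (13, np.float64(14.1)), (15, np.float64(17.2)), (17, np.float64(13.7)), (19, np.float64(13.6)), (21, np.float64(13.8)), (23, np.float64(13.7)), (25, np.float64(13.8)), (27, np.float64(13.8)), (29, np.float64(13.7)), (31, np.float64(14.1)), (33, np.float64(14.8)), (35, np.float64(15.9)), (37, np.float64(15.5)), (39, np.float64(15.5)), (41, np.float64(14.9)), (43, np.float64(13.7)), (45, np.float64(13.1)), (49, np.float64(8.9)), (51, np.float64(8.7)), (53, np.float64(8.8)), (55, np.float64(8.8)), (57, np.float64(8.4)), (59, np.float64(7.6))]
w9.npz pitch 56.46 car centre fwd,up of TCP mm [3.94 6.03] rms 0.0706 11776
origin [0.5165 0.1859 0.0542]
```

```bash
sed -i 's/(q\[:,2\]>-.01)\]/(q[:,2]>-.01)\&(q[:,2]<.03)]/' fitcar.py; python3 fitcar.py w9.npz | grep -v level
python3 - <<'E'
from h import *
z=np.load("w9.npz");Tc=np.array(imaging.camera_info("wrist")["T_tool_cam"])
P=cloud(z["d"],z["K"],Tc).reshape(-1,3)
g=P[(P[:,0]>.018)&(P[:,0]<.04)&(P[:,2]<-.01)&(P[:,2]>-.05)&(abs(P[:,1])<.05)]
for lo in np.arange(.018,.04,.004):
    k=(g[:,0]>lo)&(g[:,0]<lo+.004);
    if k.sum()>5: print(round(lo,3),k.sum(),np.percentile(g[k,1],[0,1,99,100]).round(4))
E
```

```text
w9.npz pitch 28.57 car centre fwd,up of TCP mm [ 7.56 19.06] rms 0.0017 11776
0.018 1319 [-0.0215 -0.0208  0.0198  0.0205]
0.022 1383 [-0.0215 -0.0208  0.0198  0.0205]
0.026 1314 [-0.0212 -0.0205  0.0195  0.0202]
0.03 1272 [-0.0207 -0.0199  0.0187  0.0197]
0.034 1079 [-0.0202 -0.0187  0.0177  0.0188]
0.038 454 [-0.0141 -0.0137  0.013   0.0156]
```

```bash
cat > tgt.py <<'E'
from h import *
F=R.from_euler('zyx',[10.6,-30,0],degrees=True).as_matrix();O=F@np.array([.5005,.0955,-.2113])
def tcp(x,z,fwd=.0076,up=.019):
    return O+F@np.array([x,0,z])/1-np.r_[np.array([np.cos(.185),np.sin(.185)])*fwd,up]
E
python3 - <<'E'
from tgt import *
for x,z in((.03,.06),(.045,.033),(.065,.033),(.064,.016)):
    print(x,z,tcp(x,z).round(4)); go(tcp(x,z),190.6)
E
```

```text
0.03 0.06 [0.5046 0.1901 0.1019]
t 16.68 pos [0.4739 0.1518 0.2606] xyaw -168.56 open 0.479 F [ 0.6 -0.7 -2.4] j [ 0.14  0.16 -0.03  1.38 -0.   -0.06]
TURN 0.0146 then SHIFT cm [-3.72  3.2  15.87]
0.045 0.033 [0.5308 0.1928 0.0859]
t 16.68 pos [0.4739 0.1518 0.2606] xyaw -168.56 open 0.479 F [ 0.6 -0.7 -2.4] j [ 0.14  0.16 -0.03  1.38 -0.   -0.06]
TURN 0.0146 then SHIFT cm [-6.35  2.99 17.47]
0.065 0.033 [0.5478 0.1965 0.0957]
t 16.68 pos [0.4739 0.1518 0.2606] xyaw -168.56 open 0.479 F [ 0.6 -0.7 -2.4] j [ 0.14  0.16 -0.03  1.38 -0.   -0.06]
TURN 0.0146 then SHIFT cm [-8.09  3.04 16.48]
0.064 0.016 [0.5555 0.1963 0.0805]
t 16.68 pos [0.4739 0.1518 0.2606] xyaw -168.56 open 0.479 F [ 0.6 -0.7 -2.4] j [ 0.14  0.16 -0.03  1.38 -0.   -0.06]
TURN 0.0146 then SHIFT cm [-8.84  2.88 18.01]
```

```bash
sed -i "s/'zyx'/'ZYX'/" cr.py cr2.py tgt.py; python3 cr.py
```

```text
top 10.5 dyaw 1.12 midy 0.0896 width 0.0311 z -0.2244 slope dz 0.009 xrange 0.4944 0.5855
top 11 dyaw 0.71 midy 0.0847 width 0.0312 z -0.2248 slope dz 0.01 xrange 0.4951 0.5862
top 11.5 dyaw 0.32 midy 0.0796 width 0.0312 z -0.2251 slope dz 0.01 xrange 0.4957 0.5869
top 12 dyaw -0.13 midy 0.0745 width 0.0312 z -0.2254 slope dz 0.01 xrange 0.4962 0.5875
top base 1664 ((0.6114223599433899, 0.21961307525634766), (0.2916933000087738, 0.17151403427124023), 5.573709964752197)
side 10.5 dyaw -1.29 midy 0.0908 width 0.0314 z -0.2232 slope dz 0.005 xrange 0.5011 0.601
side 11 dyaw -1.64 midy 0.0863 width 0.0315 z -0.2236 slope dz 0.005 xrange 0.5017 0.602
side 11.5 dyaw -2.06 midy 0.0811 width 0.0315 z -0.224 slope dz 0.006 xrange 0.5023 0.6028
side 12 dyaw -2.49 midy 0.0759 width 0.0316 z -0.2243 slope dz 0.006 xrange 0.5029 0.6037
side base 1460 ((0.5939372777938843, 0.1997785121202469), (0.25363242626190186, 0.12174023687839508), 9.206012725830078)
```

```bash
python3 - <<'E'
from h import *
z=np.load("top0.npz");K,T=z["K"],z["T"]
def dep(u,v,h):
    r_=T[:3,:3]@np.array([(u-K[0,2])/K[0,0],(v-K[1,2])/K[1,1],1]);t=(h-T[2,3])/r_[2];return T[:3,3]+t*r_
f=lambda x,y:(150+x/4.5,120+y/4)
a=[dep(*f(*c),.012) for c in((395,95),(478,495),(255,533))]
d=a[0]-a[1];print(np.degrees(np.arctan2(d[1],d[0])),np.linalg.norm(d)); d=a[2]-a[1];print(np.degrees(np.arctan2(-d[0],d[1])),np.linalg.norm(d))
# edge fit of dark base right side
hsv=cv2.cvtColor(z["p"],cv2.COLOR_RGB2HSV)
pts=[]
for v in range(150,236,2):
    row=hsv[v,:,1].astype(int)  # saturation: green high, grey low
    s=[u for u in range(225,262) if row[u]<60 and row[u+1]>=60]
    if s: pts.append(dep(s[-1]+.5,v,.012))
P=np.array(pts);print(len(P));fx=np.polyfit(P[:,0],P[:,1],1);res=P[:,1]-np.polyval(fx,P[:,0])
g=abs(res-np.median(res))<.004;fx=np.polyfit(P[g,0],P[g,1],1);print(g.sum(),np.degrees(np.arctan(fx[0])),np.std(P[g,1]-np.polyval(fx,P[g,0])))
E
```

```text
9.839365100304802 0.23909584237681708
10.03184287838734 0.11738579222227798
43
43 10.312187354782587 0.0006795299615319783
```

```bash
sed -i "s/10\.6/10.3/; s/+=.2108/+=.2238/; s/-=.0955/-=.092/" cr2.py; python3 cr2.py | awk '/top|side|jaw|stop/||($1>0.478&&$1<0.52)||($1>.58&&$1<.63)'
```

```text
top
0.482 8 [10.4 12.7 15.1]
0.486 20 [10.9 12.9 16.2]
0.49 21 [ 9.9 12.8 17.1]
0.494 51 [-4.2  8.1 15.3]
0.498 23 [-3.8 -0.5  2.2]
0.502 22 [-4.2 -0.5  4. ]
0.506 21 [-5.9 -1.5  2.4]
0.51 17 [-1.9 -0.5  0.5]
0.514 17 [-2.9 -0.7  4.2]
0.518 22 [-4.8 -0.5  2.7]
0.582 19 [-3.6 -0.1  2.6]
0.606 20 [45.1 46.6 51.1]
0.61 27 [43.8 47.3 51.2]
0.614 23 [45.2 47.4 49.9]
0.618 69 [-26.3  14.6  50.7]
0.622 134 [-23.2  17.2  49.9]
0.626 28 [-24.7 -21.7  47.7]
jawface 77 [0.6213 0.6218 0.6221 0.6229 0.625 ]
stop 32 [0.4865 0.4961 0.4976 0.5053]
side
0.482 29 [-23.7  -1.8  17.3]
0.486 11 [13.4 15.4 17.2]
0.49 13 [12.  13.8 16.8]
0.494 10 [-13.   13.8  16.1]
0.498 17 [-22.6  -0.5   3.6]
0.502 13 [-24.4   0.2   3. ]
0.506 15 [-19.5   0.4   4.7]
0.51 16 [-20.8   0.4   4.9]
0.514 17 [-24.1   0.4   3.4]
0.518 15 [-26.5   0.2   2.8]
0.582 13 [-19.    1.    3.2]
0.586 14 [-10.2   1.4   2.1]
0.59 17 [-23.   -0.8   3.5]
0.594 3 [-22.3 -19.2   0.3]
0.598 9 [-22.1 -21.  -19.5]
0.602 25 [-23.7   9.5  45.6]
0.606 48 [-24.3  25.4  51.2]
0.61 20 [-23.   45.6  50.8]
0.614 13 [45.8 48.  50.4]
0.618 9 [46.3 48.5 49.5]
0.622 10 [-22.1  46.4  48.5]
0.626 6 [-22.5 -20.2  34.6]
jawface 33 [0.6054 0.6056 0.6059 0.6063 0.6065]
stop 6 [0.483  0.4837 0.5098 0.5125]
```

```bash
sed -i "s/10\.6/10.3/; s/\[.5005,.0955,-.2113\]/[.496,.092,-.2238]/; s/\.185/.1798/g" tgt.py; cat tgt.py; python3 - <<'E'
from tgt import *
print(O.round(4))
for x,z in((.03,.06),(.045,.033),(.065,.033),(.064,.016)):
    print(x,z,tcp(x,z).round(4)); go(tcp(x,z),190.3)
E
```

```text
from h import *
F=R.from_euler('ZYX',[10.3,-30,0],degrees=True).as_matrix();O=F@np.array([.496,.092,-.2238])
def tcp(x,z,fwd=.0076,up=.019):
    return O+F@np.array([x,0,z])/1-np.r_[np.array([np.cos(.1798),np.sin(.1798)])*fwd,up]
[0.5163 0.1873 0.0542]
0.03 0.06 [0.5048 0.1853 0.1021]
t 16.68 pos [0.4739 0.1518 0.2606] xyaw -168.56 open 0.479 F [ 0.6 -0.7 -2.4] j [ 0.14  0.16 -0.03  1.38 -0.   -0.06]
TURN 0.0198 then SHIFT cm [-3.64  2.74 15.84]
0.045 0.033 [0.5309 0.19   0.0863]
t 16.68 pos [0.4739 0.1518 0.2606] xyaw -168.56 open 0.479 F [ 0.6 -0.7 -2.4] j [ 0.14  0.16 -0.03  1.38 -0.   -0.06]
TURN 0.0198 then SHIFT cm [-6.29  2.74 17.43]
0.065 0.033 [0.5479 0.1931 0.0963]
t 16.68 pos [0.4739 0.1518 0.2606] xyaw -168.56 open 0.479 F [ 0.6 -0.7 -2.4] j [ 0.14  0.16 -0.03  1.38 -0.   -0.06]
TURN 0.0198 then SHIFT cm [-8.02  2.74 16.43]
0.064 0.016 [0.5555 0.1945 0.081 ]
t 16.68 pos [0.4739 0.1518 0.2606] xyaw -168.56 open 0.479 F [ 0.6 -0.7 -2.4] j [ 0.14  0.16 -0.03  1.38 -0.   -0.06]
TURN 0.0198 then SHIFT cm [-8.79  2.74 17.95]
```

Call:
jog_arm(
  targets=[
    [0.2,-1.8,1.4,0,0.02],
    [0.2,-1.85,1.4,3,0],
    [0.2,0,0,4,0],
    [0.2,0,0,4,0],
    [0.2,0,0,3.5,0],
    [0.2,0,0,1.3,0],
    [0.2,0,0,0,0],
    [0.2,0,0,0,0],
  ],
)

```text
t: 17.68
ee_pos: [0.5049, 0.1872, 0.1041]
orientation: [0.001, -0.09, 0.996, 0.0]
contact_force: [0.7, 0.8, -1.4]
opening: 0.477
```

```bash
python3 - <<'E'
from tgt import *
go(tcp(.045,.033),190.3)
p,d,K,T=cam("side");save("s10",cv2.resize(p[100:250,180:340],None,fx=4.8,fy=4,interpolation=2))
p,d,K,T=cam("wrist");save("w10",p);np.savez("w10.npz",p=p,d=d,K=K,T=T)
p,d,K,T=cam("top");save("t10",cv2.resize(p[120:280,140:340],None,fx=4,fy=3.75,interpolation=2))
E
python3 fitcar.py w10.npz | grep -v level
```

```text
t 17.68 pos [0.5049 0.1872 0.1041] xyaw -169.64 open 0.477 F [ 0.7  0.8 -1.4] j [ 0.2   0.31 -0.25  1.02 -0.    0.02]
TURN 0.0011 then SHIFT cm [-2.61 -0.19  1.79]
w10.npz pitch 28.6 car centre fwd,up of TCP mm [ 7.52 19.04] rms 0.0017 11773
```

View pics/s10.png

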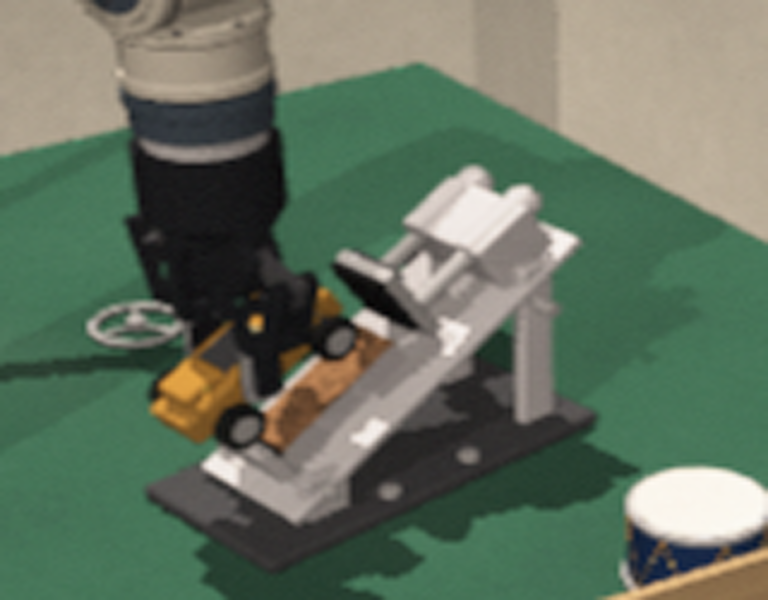

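View pics/w10.png

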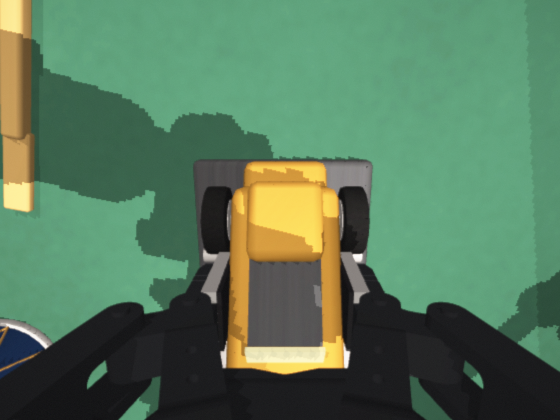

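View pics/t10.png

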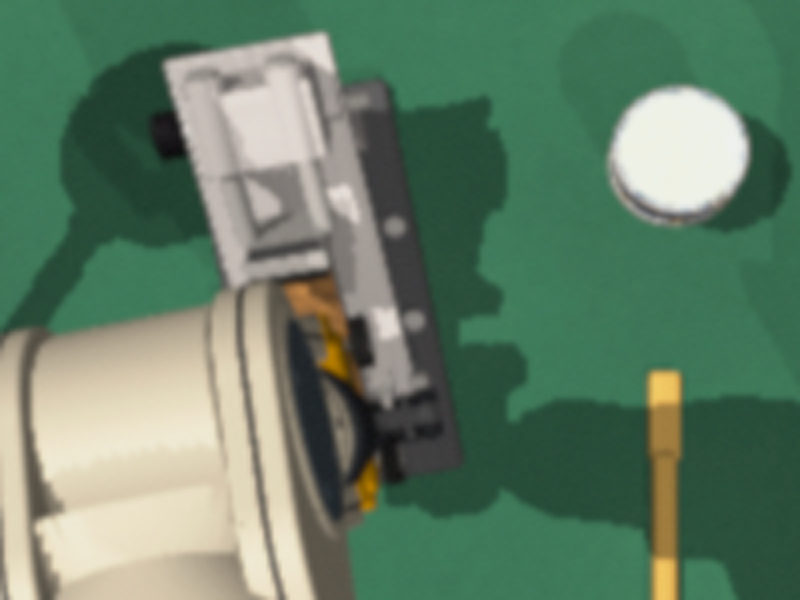

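Call:
jog_arm(
  targets=[
    [0.2,-0.6,-0.14,0.6,0],
    [0.2,-1,0,0.7,0],
    [0.2,-1,0,0.5,0],
    [0.2,0,0,0,0],
    [0.2,0,0,0,0],
  ],
)

```text
t: 18.45
ee_pos: [0.5296, 0.1905, 0.0846]
orientation: [-0.0, -0.091, 0.996, -0.0]
contact_force: [-1.2, -0.6, -2.2]
opening: 0.477
```

```bash
python3 - <<'E'
from tgt import *
go(tcp(.045,.033),190.3)
go(tcp(.065,.033),190.3)
p,d,K,T=cam("side");save("s11",cv2.resize(p[100:250,180:340],None,fx=4.8,fy=4,interpolation=2))
E
```

```text
t 18.45 pos [0.5296 0.1905 0.0846] xyaw -169.61 open 0.477 F [-1.2 -0.6 -2.2] j [ 0.2   0.36 -0.22  0.99  0.    0.02]
TURN 0.0015 then SHIFT cm [-0.12 -0.08 -0.17]
t 18.45 pos [0.5296 0.1905 0.0846] xyaw -169.61 open 0.477 F [-1.2 -0.6 -2.2] j [ 0.2   0.36 -0.22  0.99  0.    0.02]
TURN 0.0015 then SHIFT cm [-1.85 -0.08 -1.17]
```

View pics/s11.png

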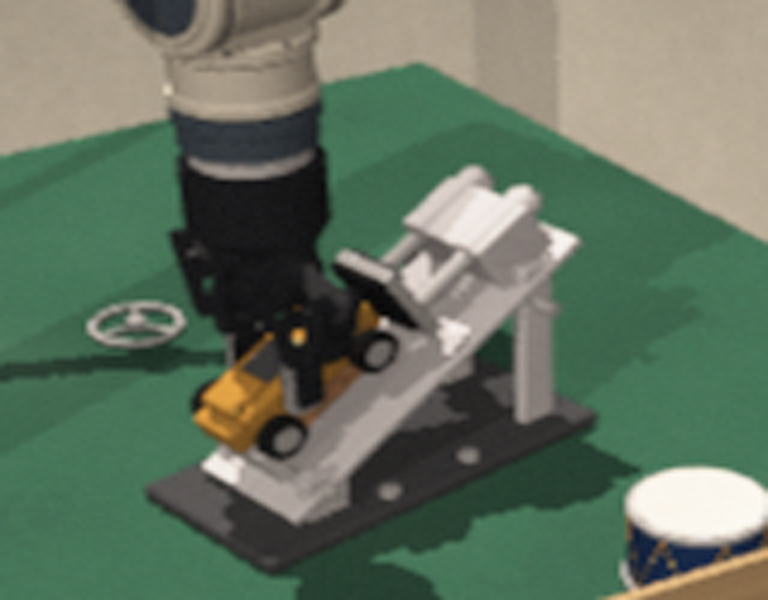

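Call:
jog_arm(
  targets=[
    [0.2,0,-0.05,-0.2,0],
    [0.2,-0.4,0,-0.2,0],
    [0.2,-0.4,0,-0.2,0],
    [0.2,-0.4,0,-0.2,0],
    [0.2,-0.4,0,-0.2,0],
    [0.2,-0.4,0,-0.2,0],
    [0.2,0,0,0,0],
    [0.2,0,0,0,0],
  ],
)

```text
t: 19.5
ee_pos: [0.5472, 0.1933, 0.096]
orientation: [-0.003, -0.091, 0.996, -0.0]
contact_force: [-9.9, -2.1, -3.5]
opening: 0.482
```

```bash
python3 - <<'E'
from tgt import *
go(tcp(.065,.033),190.3)
go(tcp(.064,.016),190.3)
p,d,K,T=cam("side");save("s12",cv2.resize(p[100:250,180:340],None,fx=4.8,fy=4,interpolation=2))
p,d,K,T=cam("wrist");save("w12",p);np.savez("w12.npz",p=p,d=d,K=K,T=T)
E
python3 fitcar.py w12.npz | grep -v level
```

```text
t 19.5 pos [0.5472 0.1933 0.096 ] xyaw -169.61 open 0.482 F [-9.9 -2.1 -3.5] j [ 0.19  0.38 -0.15  1.04 -0.    0.01]
TURN 0.0015 then SHIFT cm [-0.07 -0.03 -0.03]
t 19.5 pos [0.5472 0.1933 0.096 ] xyaw -169.61 open 0.482 F [-9.9 -2.1 -3.5] j [ 0.19  0.38 -0.15  1.04 -0.    0.01]
TURN 0.0015 then SHIFT cm [-0.84 -0.03  1.49]
w12.npz pitch 28.76 car centre fwd,up of TCP mm [ 7.52 19.04] rms 0.0017 11781
```

View pics/s12.png

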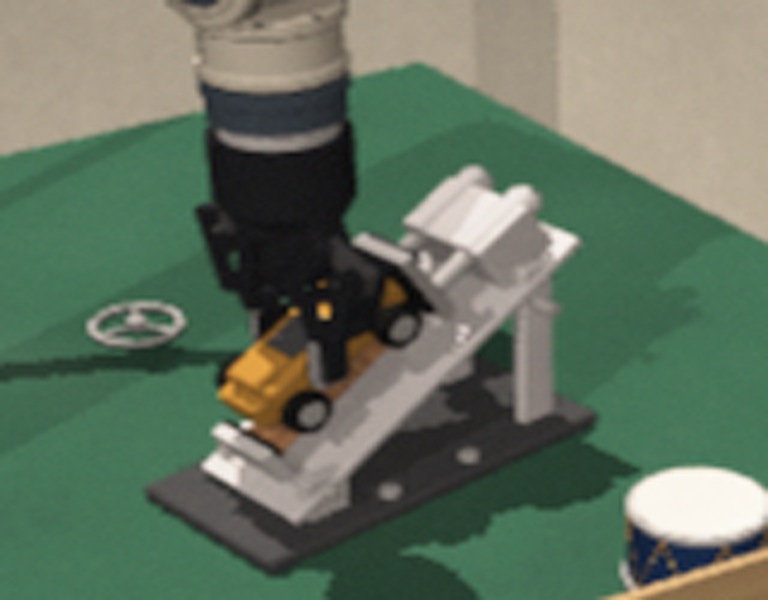

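View pics/w12.png

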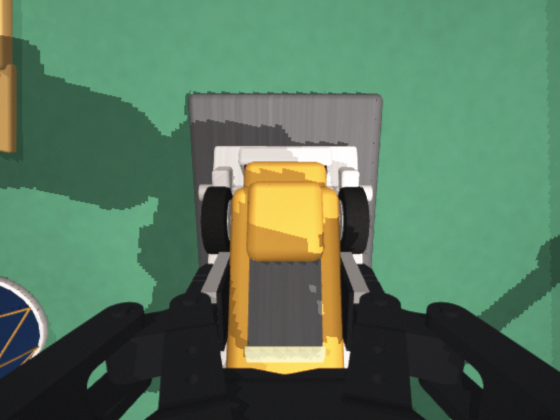

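Call:
jog_arm(
  targets=[
    [0.2,-0.13,0,-0.08,0],
    [0.2,-0.15,0,0.26,0],
    [0.2,-0.15,0,0.26,0],
    [0.2,-0.15,0,0.26,0],
    [0.2,-0.15,0,0.26,0],
    [0.2,-0.1,0,0.17,0],
    [0.2,0,0,0,0],
    [0.2,0,0,0,0],
  ],
)

```text
t: 20.6
ee_pos: [0.5552, 0.1948, 0.0844]
orientation: [-0.003, -0.091, 0.996, -0.0]
contact_force: [-9.7, -1.6, -4.7]
opening: 0.483
```

```bash
python3 - <<'E'
from tgt import *
go(tcp(.065,.0175),190.3)
p,d,K,T=cam("side");save("s13",cv2.resize(p[100:250,180:340],None,fx=4.8,fy=4,interpolation=2))
p,d,K,T=cam("wrist");save("w13",p);np.savez("w13.npz",p=p,d=d,K=K,T=T)
E
python3 fitcar.py w13.npz | grep -v level
```

```text
t 20.6 pos [0.5552 0.1948 0.0844] xyaw -169.61 open 0.483 F [-9.7 -1.6 -4.7] j [ 0.19  0.4  -0.15  1.02  0.    0.01]
TURN 0.0016 then SHIFT cm [-0.03 -0.04  0.16]
w13.npz pitch 28.71 car centre fwd,up of TCP mm [ 7.52 19.02] rms 0.0019 13068
```

View pics/s13.png

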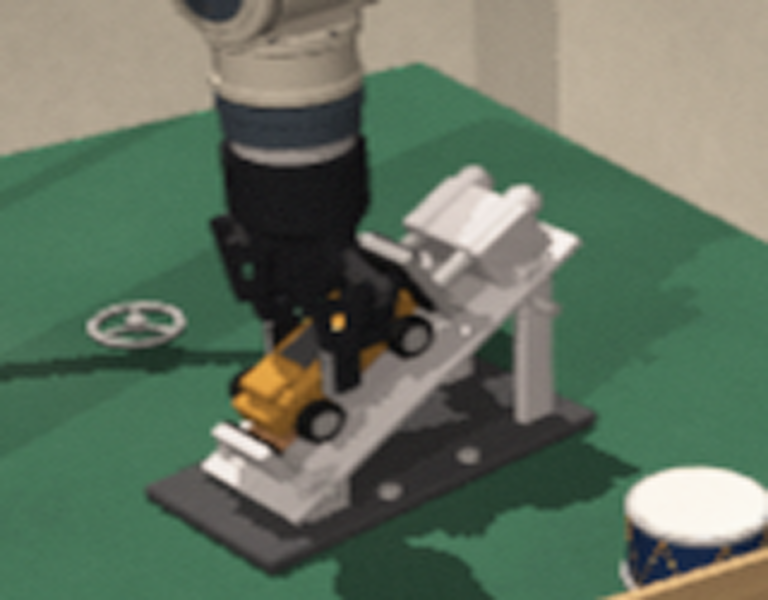

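View pics/w13.png

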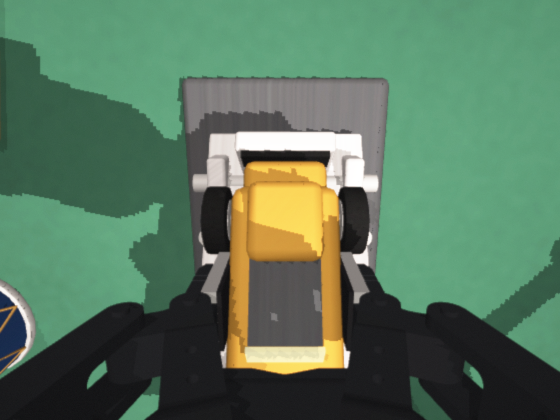

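Call:
jog_arm(
  squeeze=35,
  targets=[
    [0.2,-0.09,0,0.15,0],
    [0.2,-0.09,0,0.15,0],
    [0.2,-0.05,0,0.1,0],
    [0.2,0,0,0,0],
  ],
)

```text
t: 21.2
ee_pos: [0.5564, 0.195, 0.0821]
orientation: [-0.003, -0.091, 0.996, -0.0]
contact_force: [-20.8, -4.1, 13.9]
opening: 0.478
```

```bash
python3 - <<'E'
from tgt import *
go(tcp(.065,.015),190.3)
p,d,K,T=cam("wrist");save("w14",p);np.savez("w14.npz",p=p,d=d,K=K,T=T)
E
python3 fitcar.py w14.npz | grep -v level
```

```text
t 21.2 pos [0.5564 0.195  0.0821] xyaw -169.6 open 0.478 F [-20.8  -4.1  13.9] j [ 0.19  0.41 -0.15  1.02 -0.    0.01]
TURN 0.0017 then SHIFT cm [-0.03 -0.04  0.14]
w14.npz pitch 29.6 car centre fwd,up of TCP mm [ 7.44 19.25] rms 0.0019 13202
```

Call:
jog_arm(
  squeeze=25,
  targets=[
    [0.2,0.08,0,-0.1,0],
    [0.2,0.17,0,0.1,0],
    [0.2,0.17,0,0.1,0],
    [0.2,0.09,0,0.05,0],
    [0.2,0,0,0,0],
  ],
)

```text
t: 21.88
ee_pos: [0.5548, 0.1947, 0.0811]
orientation: [0.0, -0.091, 0.996, 0.0]
contact_force: [-6.6, -0.5, 8.1]
opening: 0.476
```

```bash
python3 - <<'E'
from tgt import *
go(tcp(.060,.015),190.3)
p,d,K,T=cam("wrist");save("w15",p);np.savez("w15.npz",p=p,d=d,K=K,T=T)
E
python3 fitcar.py w15.npz | grep -v level
```

```text
t 21.88 pos [0.5548 0.1947 0.0811] xyaw -169.61 open 0.476 F [-6.6 -0.5  8.1] j [ 0.19  0.4  -0.16  1.01  0.    0.01]
TURN 0.0016 then SHIFT cm [ 0.24 -0.04  0.29]
w15.npz pitch 29.4 car centre fwd,up of TCP mm [ 7.48 19.21] rms 0.0019 13044
```

View pics/w15.png

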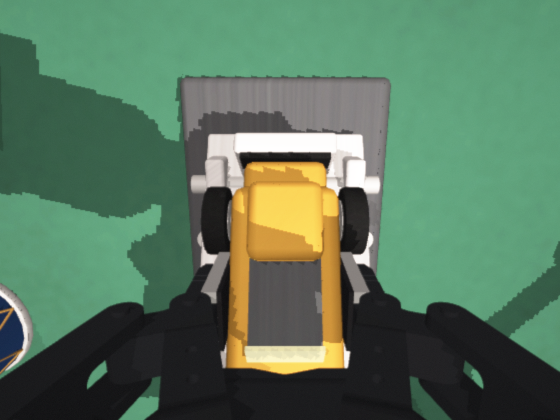

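Call:
jog_arm(
  targets=[
    [0.2,0.13,0,0.05,0],
    [0.2,0.13,0,0.07,0],
    [0.2,0.1,0,0.06,0],
    [0.2,0,0,0,0],
  ],
)

```text
t: 22.42
ee_pos: [0.5514, 0.1941, 0.0792]
orientation: [0.0, -0.091, 0.996, 0.0]
contact_force: [-4.2, -0.4, 4.8]
opening: 0.478
```

```bash
python3 - <<'E'
from tgt import *
go(tcp(.060,.015),190.3)
p,d,K,T=cam("wrist");save("w16",p);np.savez("w16.npz",p=p,d=d,K=K,T=T)
E
python3 fitcar.py w16.npz | grep -v level
```

```text
t 22.43 pos [0.5514 0.1941 0.0792] xyaw -169.61 open 0.478 F [-4.2 -0.4  4.8] j [ 0.19  0.4  -0.17  1.    0.    0.01]
TURN 0.0016 then SHIFT cm [-0.1  -0.04  0.1 ]
w16.npz pitch 29.35 car centre fwd,up of TCP mm [ 7.47 19.18] rms 0.0019 12698
```

View pics/w16.png

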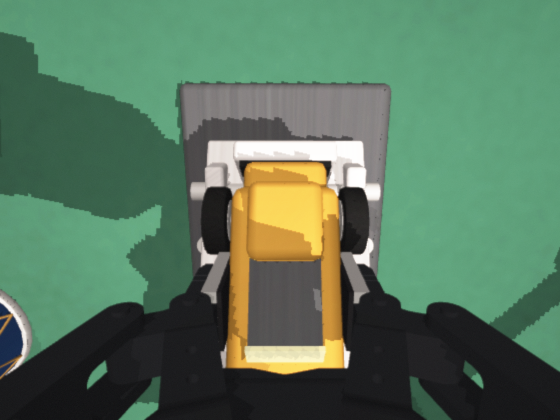

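Call:
jog_arm(
  targets=[
    [0.55,0,0,0,0],
    [0.6,0,0,0,0],
    [0.7,0,0,0,0],
    [0.75,0,0,0,0],
    [0.75,0,0,0,0],
    [0.75,0,0,0,0],
  ],
)

```text
t: 23.22
ee_pos: [0.5514, 0.194, 0.0782]
orientation: [-0.0, -0.09, 0.996, -0.0]
contact_force: [0.0, -0.1, 0.0]
opening: 0.748
```

```bash
python3 - <<'E'
from tgt import *
go(tcp(.060,.015),190.3)
p,d,K,T=cam("wrist");save("w17",p);np.savez("w17.npz",p=p,d=d,K=K,T=T)
p,d,K,T=cam("side");save("s17",cv2.resize(p[100:250,180:340],None,fx=4.8,fy=4,interpolation=2))
E
python3 fitcar.py w17.npz | grep -v level
```

```text
t 23.23 pos [0.5514 0.194  0.0782] xyaw -169.62 open 0.748 F [ 0.  -0.1  0. ] j [ 0.19  0.4  -0.17  1.    0.    0.01]
TURN 0.0014 then SHIFT cm [-0.11 -0.03 -0.  ]
w17.npz pitch 29.24 car centre fwd,up of TCP mm [ 7.42 20.42] rms 0.0019 12791
```

View pics/s17.png

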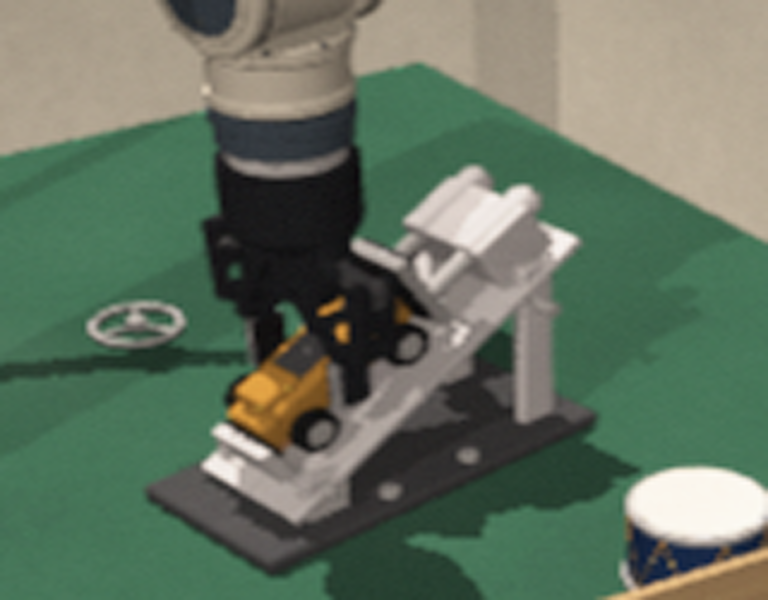

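View pics/w17.png

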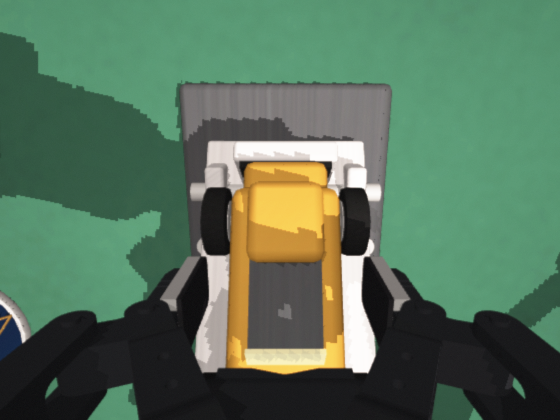

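Call:
jog_arm(
  targets=[
    [0.78,0.25,0,-0.43,0],
    [0.78,0.5,0,-0.87,0],
    [0.78,1,0,-1.73,0],
    [0.78,1.5,0,-2.6,0],
    [0.78,2,0,-3.5,0],
    [0.78,3,0,-4,0],
    [0.78,3,0,-3,0],
    [0.78,3,0,0,0],
    [0.78,0,0,0,0],
  ],
)

```text
t: 24.45
ee_pos: [0.4093, 0.1681, 0.2415]
orientation: [0.001, -0.091, 0.996, 0.0]
contact_force: [0.5, -0.2, 0.0]
opening: 0.782
```

```bash
python3 - <<'E'
from tgt import *
s=r.read_state();print(s["t"],s["ee_pos"],s["contact_force"])
for n in("top","side","wrist"):
    p,d,K,T=cam(n);np.savez(n+"F.npz",p=p,d=d,K=K,T=T)
    if n=="top":save("tF",p)
    elif n=="side":save("sF",cv2.resize(p[120:250,190:330],None,fx=5,fy=4.6,interpolation=2))
    else: save("wF",p)
E
python3 - <<'E'
exec(open("tgt.py").read())
for n in("top","side"):
    z=np.load(f"{n}F.npz");P=cloud(z["d"],z["K"],z["T"]).reshape(-1,3);c=cv2.cvtColor(z["p"],cv2.COLOR_RGB2HSV).reshape(-1,3)
    q=(P-O)@F;m=(q[:,0]>-.03)&(q[:,0]<.15)&(abs(q[:,1])<.024)&(q[:,2]>.005)&(q[:,2]<.06)
    b=m&(abs(c[:,0].astype(int)-20)<7)&(c[:,1]>150)
    print(n,b.sum(),(np.percentile(q[b],[1,50,99],axis=0)*1e3).round(1).tolist())
    for lo in np.arange(-.004,.14,.006):
        k=m&(q[:,0]>=lo)&(q[:,0]<lo+.006)&(abs(q[:,1])<.012)
        if k.sum()>3: print(round(lo*1e3),k.sum(),(np.percentile(q[k,2],[10,50,90])*1e3).round(1))
E
```

```text
24.45 [0.40925916 0.16807588 0.24145563] [ 0.51850651 -0.19138967  0.02238416]
top 665 [[4.4, -21.0, 11.4], [59.9, -2.4, 28.0], [110.5, 23.2, 38.8]]
2 24 [21.4 23.9 25.5]
14 23 [33.4 34.7 37. ]
20 27 [32.7 34.5 36.5]
26 28 [33.1 34.2 36.7]
32 26 [31.6 34.4 36.7]
38 40 [27.5 32.9 36.2]
44 30 [27.3 29.2 31.8]
50 28 [26.9 28.4 30.5]
56 27 [26.8 28.7 31. ]
62 26 [27.7 28.8 30.5]
68 19 [32.  34.9 36.7]
74 46 [27.  30.  35.7]
80 32 [26.8 28.5 30.1]
86 26 [26.2 28.  29.7]
92 34 [26.6 29.1 30.7]
98 33 [25.8 28.9 29.9]
104 40 [22.2 25.  28. ]
116 5 [44.8 46.1 46.8]
122 31 [45.7 47.1 48.6]
128 32 [45.6 46.9 48.6]
134 99 [ 8.1 34.  47.7]
140 9 [37.  43.8 47.8]
side 548 [[1.9, -22.6, 6.5], [52.7, -13.7, 26.4], [120.6, 19.1, 38.0]]
-4 22 [12.9 16.1 24.5]
2 16 [23.1 25.  27.4]
8 19 [23.1 26.4 32.6]
14 20 [32.8 35.7 36.9]
20 16 [31.3 36.1 37.7]
26 16 [33.9 35.2 37.6]
32 18 [32.6 36.  37.5]
38 13 [31.2 34.9 36.7]
44 17 [28.7 30.8 32.9]
50 14 [28.8 31.  32. ]
56 15 [28.8 29.7 31.3]
62 13 [28.2 30.3 32.3]
68 20 [28.3 29.3 37.2]
74 10 [28.6 29.9 31.7]
80 14 [27.3 29.9 31.9]
86 13 [27.6 29.3 32.8]
92 17 [27.  29.7 32.8]
98 14 [27.5 29.7 31.6]
104 9 [23.5 25.4 29.3]
110 17 [22.4 23.3 24.5]
116 36 [19.2 29.2 47.3]
122 15 [46.3 48.6 50.1]
128 14 [47.7 48.8 51.1]
134 13 [45.6 47.5 50.4]
```

View pics/tF.png

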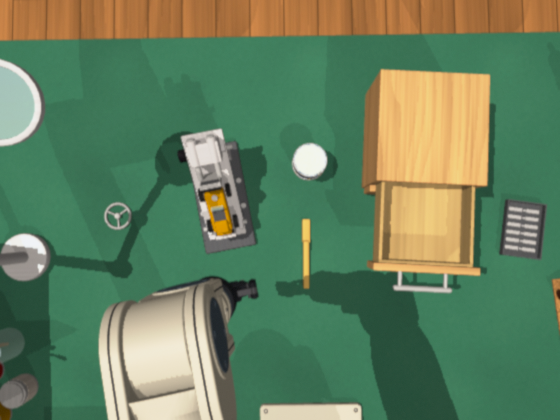

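View pics/sF.png

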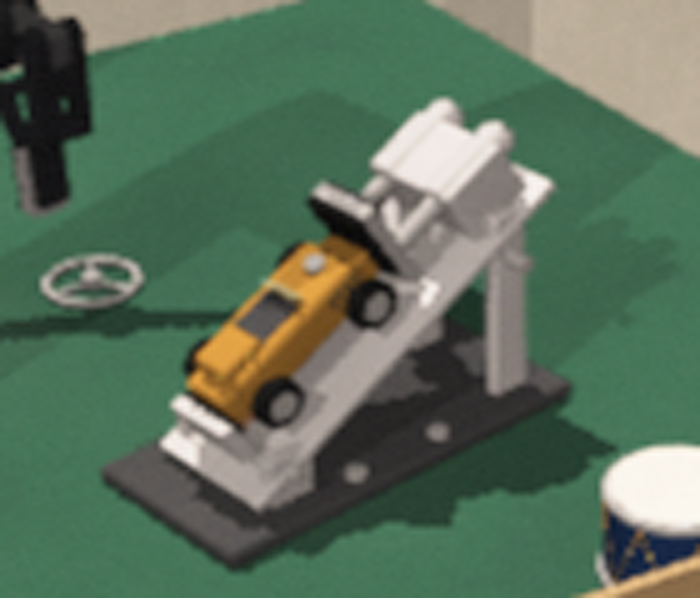

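```bash
python3 - <<'E'
from tgt import *
for n in("top","side"):
  for t in("0","F"):
    z=np.load(f"{n}{t}.npz");P=cloud(z["d"],z["K"],z["T"]).reshape(-1,3)
    q=(P-O)@F;k=(abs(q[:,1])<.015)&(q[:,2]>.042)&(q[:,2]<.054)&(q[:,0]>.09)&(q[:,0]<.16)
    print(n,t,"jaw top",(np.percentile(q[k,0],[2,50,98])*1e3).round(1))
a=-.0665;X=np.array([np.cos(a),np.sin(a)]);Y=np.array([-X[1],X[0]])
for t in("top0","topF"):
    z=np.load(t+".npz");P=cloud(z["d"],z["K"],z["T"]).reshape(-1,3)
    u=(P[:,:2]-[.718,-.247])@X;v=(P[:,:2]-[.718,-.247])@Y
    k=(abs(v)<.09)&(P[:,2]>.143)&(P[:,2]<.163)&(u<-.12);print(t,np.percentile(u[k],[1,5]).round(4))
E
```

```text
top 0 jaw top [111.3 121.4 129.9]
top F jaw top [121.2 131.3 140.2]
side 0 jaw top [110.  119.  129.1]
side F jaw top [120.4 129.4 139. ]
top0 [-0.1365 -0.1362]
topF [-0.2916 -0.2905]
```

```bash
python3 -c "
from workcell import r
print(r.close_job())"
```

```text
the job is handed in; nothing more can be done
None
```

The car is clamped in the tilted cradle, nose up the slope, with the sprung jaw closed on it and the drawer left open. I handed the job in at about 24.6 s.

**What I did**
- **Drawer:** I gripped the handle bar and pulled until the force rose steeply with no further movement.
- **Tilting the car:** The tool can only point down, so I pressed the front wheels on the cabinet's top edge. That tipped the car nose-up in the grip to about 29°.
- **Clamping:** I pushed the jaw back about 15 mm with the nose, lowered the car onto the cork rail, eased it down towards the stop and let go. Then I backed the arm clear.

**Last checks**

| Check | Measured | Required |
|---|---|---|
| Jaw pushed back | 10 mm, in both camera views | 6–14 mm |
| Car height above rail | top where a seated car's should be, within about 1 mm | centre within 4 mm |
| Car position along slope | about 59.5 mm | 56–64 mm |
| Car pitch | about 29.3° against a 30° bed | within about 6° |
| Drawer out | about 163 mm | at least 145 mm |

The force on the tool read about 0.5 N, so the robot is touching nothing. The drum, stick and steering wheel look unmoved in the pictures. I did not measure them again.

**What disagreed or was not confirmed**
- **Drawer travel:** The drawer moved only about 156 mm in the pictures. It had started about 8.6 mm open compared with the lower drawer, so I took it as 165 mm at the stop. It then slipped back about 1–2 mm when I let go.
- **Cradle direction:** The two cameras gave different angles for the cork, about 8.9° and 11.9°. I used 10.3° from the base-plate edge.
- **Tail on the stop:** I judged this from the pictures and the jaw reading only. It could be off the stop by less than a millimetre.
- **Jaw force:** I could not measure the jaw's force on the car. I infer it from the spring at 10 mm.

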